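# Pack the galley utensils into the travel caddy

## Task

Get ready by sliding the travel caddy's red lock fully open and drawing every wooden utensil out of the drainer to lie flat on the cork board, all of them there together. Then take each one again by its coloured handle and lay it in a caddy lane of its own, head down in the pocket and handle sticking out in front; once all are in, slide the lock fully shut. Leave the crockery, jars and bottles where they stand.

Things in the scene. Friction and masses are not known exactly. Their poses are not given: they have to be found in the camera images.
- turner: flat wooden turner with a green handle and a square slotted head 40 mm wide; 200 mm long, 12 mm thick all over, 60 g, same on both faces. Origin at mid thickness where handle meets neck; x axis points along it to the head: handle (18 mm wide) from x -100 to 0, neck (12 mm wide) 0 to 50, head 50 to 100 mm. May be absent (None)
- turner_tip (a point): the far end of the turner's head, at mid thickness, 100 mm from its origin
- spoon: flat wooden spoon with a blue handle and a round head 40 mm across, 60 to 100 mm from the origin; 200 mm long, 12 mm thick all over, 60 g, same on both faces. Origin at mid thickness where handle meets neck; x axis points along it to the head: handle (18 mm wide) from x -100 to 0, neck (12 mm wide) 0 to 50, head 50 to 100 mm. May be absent (None)
- spoon_tip (a point): the far end of the spoon's head, at mid thickness, 100 mm from its origin
- paddle: flat wooden paddle with an orange handle and a stepped head 30 to 40 mm wide; 200 mm long, 12 mm thick all over, 60 g, same on both faces. Origin at mid thickness where handle meets neck; x axis points along it to the head: handle (18 mm wide) from x -100 to 0, neck (12 mm wide) 0 to 50, head 50 to 100 mm. May be absent (None)
- paddle_tip (a point): the far end of the paddle's head, at mid thickness, 100 mm from its origin
- fork: flat wooden fork with a yellow handle and a dark three-tined head 40 mm wide; 200 mm long, 12 mm thick all over, 60 g, same on both faces. Origin at mid thickness where handle meets neck; x axis points along it to the head: handle (18 mm wide) from x -100 to 0, neck (12 mm wide) 0 to 50, head 50 to 100 mm. May be absent (None)
- fork_tip (a point): the far end of the fork's head, at mid thickness, 100 mm from its origin
- drainer: fixed drip tray 260 x 235 mm, floor 6 mm, with a white roofed bay on its -y part. Origin on the counter under the middle of the roof's front edge; bay to y -114 (back wall), open tray to y +115; roof z 40 to 48 mm, crockery on it. Utensils lie on the tray along y, 60 mm apart, handles under the roof, necks and heads out to +y: draw them 115 mm along +y before lifting
- board: fixed cork board 260 (x) x 210 (y) mm, 4 mm thick, flat on the counter; origin at the centre of its underside
- caddy: fixed blue caddy 238 (x) x 185 (y) mm; origin on the counter under the middle of its front edge, lanes run to +y. White lane floor z 20, walls to z 42 mm. Four lanes, 58 mm apart in x: an open-fronted channel 28 mm wide, y 0 to 80, then a pocket 53 mm wide, y 80 to 155, for the head. About 60 mm of handle sticks out in front; fingers do not fit in a channel
- lock (a joint): travel of the caddy's aluminium comb lock along the caddy's +x, m: 0 = fully open stop (its four tabs, z 45 to 51 mm, y 115 to 157 of the caddy, stand over the lane walls), 0.029 = fully shut stop (tabs over the heads). Slides with about 2 N of friction and stays where left
- lock_knob (a point): red knob of the lock, 14 mm (caddy x) by 24 mm (caddy y), from 51 to 85 mm above the counter, on the comb's bar behind the pockets; this point is on its middle at z 70 mm and moves with it
- lane0 (a point): caddy lane 0 (x -87 mm of the caddy): where the origin of a well-placed utensil lies, y 41, z 26 mm of the caddy; 10 mm of play fore and aft and 5 mm sideways
- lane1 (a point): caddy lane 1 (x -29 mm of the caddy): where the origin of a well-placed utensil lies, y 41, z 26 mm of the caddy; 10 mm of play fore and aft and 5 mm sideways
- lane2 (a point): caddy lane 2 (x 29 mm of the caddy): where the origin of a well-placed utensil lies, y 41, z 26 mm of the caddy; 10 mm of play fore and aft and 5 mm sideways
- lane3 (a point): caddy lane 3 (x 87 mm of the caddy): where the origin of a well-placed utensil lies, y 41, z 26 mm of the caddy; 10 mm of play fore and aft and 5 mm sideways
- mug: white mug 72 mm across, 85 mm tall, on the drainer roof; bystander, origin at the centre of its underside
- bowl: blue bowl 110 mm across, 50 mm tall, on the drainer roof; bystander, origin at the centre of its underside
- mill: dark wooden pepper mill 48 mm across, 120 mm tall; bystander, origin at the centre of its underside
- shaker: glass salt shaker 40 mm across, 75 mm tall; bystander, origin at the centre of its underside
- coffee: amber coffee jar 80 mm across, 120 mm tall, red cap; bystander, origin at the centre of its underside
- soap: green soap bottle 60 mm across, 180 mm tall; bystander, origin at the centre of its underside
- beans: tin can 74 mm across, 100 mm tall; bystander, origin at the centre of its underside
There are look-alikes about, which are no part of the job. Leave any purple look-alike of the turner alone.

How it is judged:
By the outcome, as a careful person would: the job done as asked, in the order asked, and still so for the second after the job is handed in, with the robot touching nothing.
Of turner, spoon, paddle, fork only 3 to 4 are there at a start; the rules pass over those that are not, and their reading is None.
At some moment in a run one of turner, spoon, paddle, fork may be knocked a few centimetres aside while the robot is not near it.
Once in a run the grip may slacken for a moment while it holds something.
It also fails if it takes over 210 s, if anything falls off the work surface, if the arm or the gripper's body presses on something with over 40 N, if the wrist force passes 120 N, or if a joint passes its speed limit or range.

## Robot

A 6-joint arm with a two-finger parallel gripper is mounted at the origin on the work surface. World frame = base frame: x ahead of the robot, y to its left, z up, the work surface at z = 0. Lengths are in mm, angles in rad, forces in N, time in s.
With the tool pointing down it reaches from about 225 to 725 mm from the base axis. Payload 3.1 kg.
Tool frame: the origin (TCP) lies midway between the tips of the shut fingers; the grasp point (between the pads) lies 19 mm behind it; z points along the fingers, y is the line along which they close (so a half turn about z gives the same grasp; the last joint's range is limited). The gripper opens to 85 mm and grips with 20 to 120 N. Pads are 22 mm wide; open, the fingers measure 114 mm over their backs; the gripper's body (76 mm by 85 mm) begins 54 mm behind the grasp point. The pads swing forward as they close: fully open they stand 13 mm farther back than shut.
Start: joints at [-1.247, 0.048, 0.099, 1.622, 0, 1.443], TCP at [229.192, -472.322, 203.512] pointing down, gripper open.
Joint ranges: [-2.91, 2.91], [-0.99, 1.94], [-1.21, 1.42], [-2.12, 2.29], [-1.49, 1.47], [-3.14, 3.14]. Speed limits (rad/s): [2.79, 2.79, 3.14, 3.14, 3.14, 3.14].

## Interface

Orientations are given as a rotation vector (axis times angle).
In Python, from station import robot gives the robot as it stands.
- The arm moves only by the tool play_rows, never from a script. Its argument "increments" is a list of rows, each an object with "slide": the shift along the tool's x, y, z in cm, a list of three; "twist": the turn about the tool's z in degrees. A call has 1 to 20 rows; each row shifts and turns the commanded pose from where the row before left it, along the tool's axes as they then stand; what a row does not reach is not made up. A row lasts 1/8 s, in which the tool goes at most 62.5 mm and 10.7 degrees, less where a joint would pass 70% of its speed; a pose out of reach is approached as far as the arm can. A call with a gripper value outside its range is refused whole. "gripper" is the closure, from 0 (fully open) to 1 (shut), set as the call begins (left out, the last holds). The fingers move at their own pace and stop on an object; the grip force is fixed at half the most. Time passes only in rows, so rows that do not move let the fingers close. It gives the time, the measured TCP pose, the force, the opening and the grip force at its end, in the units of the state.
- robot.sense(): the state, without advancing time (a new reading comes with each control period).
- robot.snapshot(name): name is "side" or "top" or "wrist"; returns a dict with "pixels" (384x512x3 uint8, red, green, blue), "fov_y" (degrees; the focal length in pixels is half the picture's height over the tangent of half this angle, whatever the lens; pixels are square), "cx", "cy" (the principal point, pixels), "k1" (the pictures are not rectified: a ray, as slopes to the right and down, at radius r is drawn at 1 + k1 r^2 times it, then the intrinsics apply), "world_from_camera" (4x4, takes a point from camera to world coordinates). Camera axes: x right, y up, looking along -z (the intrinsics and any distortion apply to the point x, -y, -z); pixel columns grow to the right and rows downward; lengths in mm; the calibration is good to about 2 mm. A picture is of the moment at which its call begins. There is no depth.
- robot.job_done(): hands the job in; it is judged then, once.
The state is a dict: "time": time; "joints": joint angles; "qd": joint speeds; "effort": joint torques, N m; "ee_pos": TCP position; "orientation": TCP orientation; "contact_force": force on the tool from outside, world axes, zero at the start; "ft_torque": the same for the moment, N m; "width": finger opening in mm; "grasp_force": force on a finger pad.
Only numpy, scipy, OpenCV 4.12 (cv2) and the standard library are available. Lean on these libraries where they do the work, as an engineer would, in place of code of your own. Each camera call takes 0.05 s, during which the arm holds its last target. There are 200 camera calls.

## Working session

There is one attempt and no reset: what is moved stays moved. The work goes in short steps, Python scripts to look and compute and a tool call to move; the robot and the scene stay as the last step left them, time stands still between calls to the robot, and variables do not carry over. Pictures are saved under pics/ and viewed, at most 14 in all, crops included, and the job is handed in when it is done.

Besides the shell and the picture viewer there is one more tool, called after "Emit:" by a JSON object that holds its "fn" and its "kwargs". play_rows: Moves the arm, as the interface text tells. Its arguments: {"type":"object","properties":{"increments":{"type":"array","items":{"type":"object","properties":{"slide":{"type":"array","items":{"type":"number"}},"twist":{"type":"number"}}}},"gripper":{"type":"number"}},"required":["increments"]}

```bash
mkdir -p pics
cat > h.py <<'E'
import numpy as np, cv2
from station import robot
def snap(n,save=None):
    s=robot.snapshot(n)
    if save: cv2.imwrite('pics/'+save+'.png',s['pixels'][:,:,::-1])
    return s
def ray(s,u,v):
    H=s['pixels'].shape[0]; f=H/2/np.tan(np.radians(s['fov_y'])/2)
    x,y=(u-s['cx'])/f,(v-s['cy'])/f
    a,b=x,y
    for _ in range(30):
        k=1+s['k1']*(a*a+b*b); a,b=x/k,y/k
    T=np.array(s['world_from_camera']); d=T[:3,:3]@np.array([a,-b,-1]); return T[:3,3],d
def onz(s,u,v,z):
    o,d=ray(s,u,v); return o+d*(z-o[2])/d[2]
def proj(s,P):
    H=s['pixels'].shape[0]; f=H/2/np.tan(np.radians(s['fov_y'])/2)
    T=np.array(s['world_from_camera']); p=T[:3,:3].T@(np.array(P)-T[:3,3]); a,b=p[0]/-p[2],-p[1]/-p[2]
    k=1+s['k1']*(a*a+b*b); return a*k*f+s['cx'],b*k*f+s['cy']
E
python3 - <<'E'
from h import *
for n in('top','side','wrist'):
    s=snap(n,n+'0'); print(n,s['fov_y'],s['cx'],s['cy'],s['k1'],np.round(s['world_from_camera'],3).tolist())
im=[cv2.imread(f'pics/{n}0.png') for n in('top','side')]
print(robot.sense())
E
```

```text
top 51.13889374425044 252.62757403444587 197.17023119733585 -0.13054427990703274 [[0.062, 0.974, -0.217, 246.532], [-0.998, 0.059, -0.019, 84.541], [-0.006, 0.218, 0.976, 1151.803], [0.0, 0.0, 0.0, 1.0]]
side 44.97430272631085 249.0400654175671 199.2942862462679 0.01694364280007085 [[0.885, 0.348, -0.31, 32.227], [-0.466, 0.631, -0.621, -901.384], [-0.021, 0.694, 0.72, 1184.702], [0.0, 0.0, 0.0, 1.0]]
wrist 69.36936185244618 245.58339304943897 187.30639254378357 -0.03506147937143674 [[0.437, 0.854, 0.283, 302.1], [-0.899, 0.415, 0.136, -438.261], [-0.001, -0.314, 0.949, 372.427], [0.0, 0.0, 0.0, 1.0]]
{'time': 0.15, 'joints': array([-1.24679864e+00,  4.86164629e-02,  9.79212553e-02,  1.62202375e+00,
       -1.32215077e-05,  1.44301609e+00]), 'qd': array([ 0.0008456 , -0.0020484 ,  0.00386991,  0.00386583, -0.0006031 ,
        0.00109364]), 'effort': array([ 1.78135339e-03, -3.39259529e+01,  3.20423734e+01,  1.53457560e-02,
       -4.04014725e-05, -3.66872399e-06]), 'ee_pos': array([ 229.0139229 , -471.80395853,  202.54920624]), 'orientation': array([-3.05991818e+00, -7.03203155e-01,  3.16295056e-04]), 'contact_force': array([-0.2435678 , -0.36457899, -0.03329173]), 'ft_torque': array([-0.03792656,  0.01101134,  0.01966047]), 'grasp_force': 0.0, 'width': 85.53540319277646}
```

View pics/top0.png

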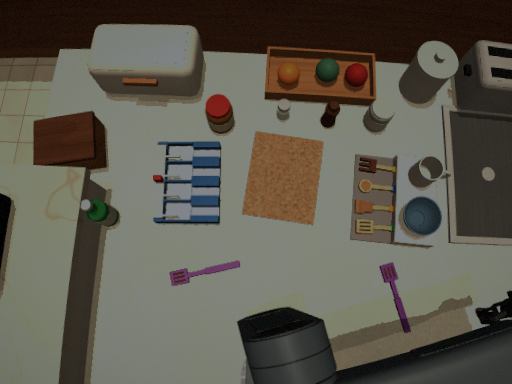

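View pics/side0.png

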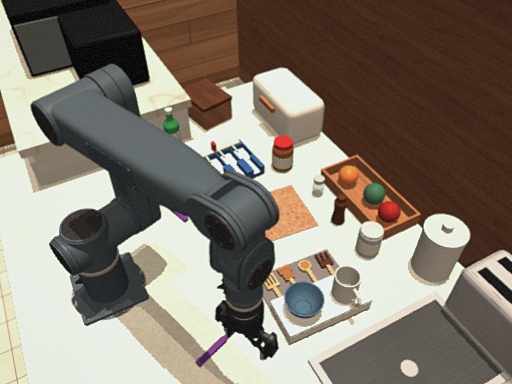

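The top view shows four utensils in the drainer with their heads towards +y: fork (375,165), spoon (375,186), paddle (375,208) and turner (375,227). The purple look-alikes are at (205,272) and (395,297). The caddy is at (190,183) with its red knob at (157,178), and the board is at (284,177).

Run:
```python
from h import *
im=cv2.imread('pics/top0.png')
a=cv2.resize(im[140:250,340:450],None,fx=3.6,fy=5,interpolation=cv2.INTER_CUBIC)
b=cv2.resize(im[130:240,145:255],None,fx=3.6,fy=5,interpolation=cv2.INTER_CUBIC)
cv2.imwrite('pics/crop1.png',np.hstack([b,a]))
s=snap('top'); hsv=cv2.cvtColor(s['pixels'],cv2.COLOR_RGB2HSV)
def comps(name,lo,hi,x0,x1,y0,y1,z,amin=6,full=False):
    m=cv2.inRange(hsv,np.array(lo),np.array(hi)); k=np.zeros_like(m); k[y0:y1,x0:x1]=m[y0:y1,x0:x1]
    n,l,st,c=cv2.connectedComponentsWithStats(k)
    for i in range(1,n):
        if st[i,4]>=amin:
            P=onz(s,*c[i],z); print(name,np.round(c[i],1),st[i].tolist(),np.round(P[:2],1))
            if full:
                r=cv2.minAreaRect(np.argwhere(l==i)[:,::-1].astype(np.float32)); print('  corners',[np.round(onz(s,*p,z)[:2],1).tolist() for p in cv2.boxPoints(r)],[np.round(p,1).tolist() for p in cv2.boxPoints(r)])
comps('red',[0,150,80],[8,255,255],145,170,165,190,70); 
comps('blue caddy',[100,120,60],[118,255,255],145,230,130,240,42,10,True)
comps('board',[8,70,90],[20,255,255],235,335,120,235,4,800,True)
comps('handle yellow',[22,120,100],[34,255,255],380,410,150,245,19)
comps('blue',[100,150,80],[125,255,255],375,400,150,245,19)
comps('orange',[5,150,100],[18,255,255],350,410,150,245,19)
comps('green',[40,120,60],[85,255,255],375,410,150,245,19)
comps('wood',[10,60,120],[30,200,255],350,400,150,245,19)
comps('dark',[0,100,20],[15,255,120],350,400,150,180,19)
```

```text
red [156.5 177.1] [153, 175, 8, 5, 37] [529.1 380.1]
blue caddy [196.8 143.6] [158, 142, 62, 5, 192] [644.8 280.1]
  corners [[643.7, 396.1], [653.4, 215.1], [641.0, 214.1], [631.2, 394.6]] [[158.0, 142.0], [219.0, 142.0], [219.0, 146.0], [158.0, 146.0]]
blue caddy [202.8 161. ] [167, 157, 52, 9, 263] [592.3 257.5]
  corners [[598.7, 363.8], [607.1, 214.2], [582.8, 212.2], [574.4, 361.0]] [[167.0, 157.0], [218.0, 157.0], [218.0, 165.0], [167.0, 165.0]]
blue caddy [200.3 180.5] [165, 176, 54, 10, 326] [533.5 259.3]
  corners [[541.0, 363.1], [549.9, 209.5], [523.3, 207.3], [514.3, 360.1]] [[165.0, 176.0], [218.0, 176.0], [218.0, 185.0], [165.0, 185.0]]
blue caddy [201.1 200.4] [164, 196, 55, 10, 302] [475.4 251.7]
  corners [[481.8, 359.4], [491.2, 204.7], [465.2, 202.6], [455.7, 356.5]] [[164.0, 196.0], [218.0, 196.0], [218.0, 205.0], [164.0, 205.0]]
blue caddy [191.5 219.1] [154, 216, 64, 6, 253] [420.4 274.1]
  corners [[422.3, 381.7], [433.6, 202.9], [419.4, 201.8], [408.0, 380.1]] [[154.0, 216.0], [217.0, 216.0], [217.0, 221.0], [154.0, 221.0]]
board [283.1 177.7] [242, 131, 81, 
[... 182 characters left out ...]
964844, 141.1999969482422], [312.6000061035156, 224.5]]
handle yellow [393.1 168.8] [392, 167, 3, 5, 12] [ 610.8 -306.4]
orange [365.2 185. ] [361, 181, 9, 9, 64] [ 555.7 -221.3]
orange [363.2 206.1] [356, 200, 17, 13, 178] [ 491.9 -215.2]
orange [389.2 208.3] [389, 206, 2, 5, 6] [ 489.7 -292.5]
green [390.9 227.9] [390, 225, 2, 6, 7] [ 432.5 -297. ]
wood [384.  166.9] [377, 165, 15, 5, 47] [ 615.  -278.7]
wood [370.7 185.4] [359, 180, 33, 11, 161] [ 555.4 -237.7]
wood [357.1 205.7] [356, 200, 3, 12, 25] [ 491.9 -197.3]
wood [383.2 207.4] [373, 206, 20, 5, 60] [ 491.5 -274.6]
wood [370.6 226.3] [357, 220, 34, 13, 146] [ 433.8 -237.4]
dark [368.  164.7] [359, 157, 18, 16, 195] [ 618.7 -230. ]
```

View pics/crop1.png

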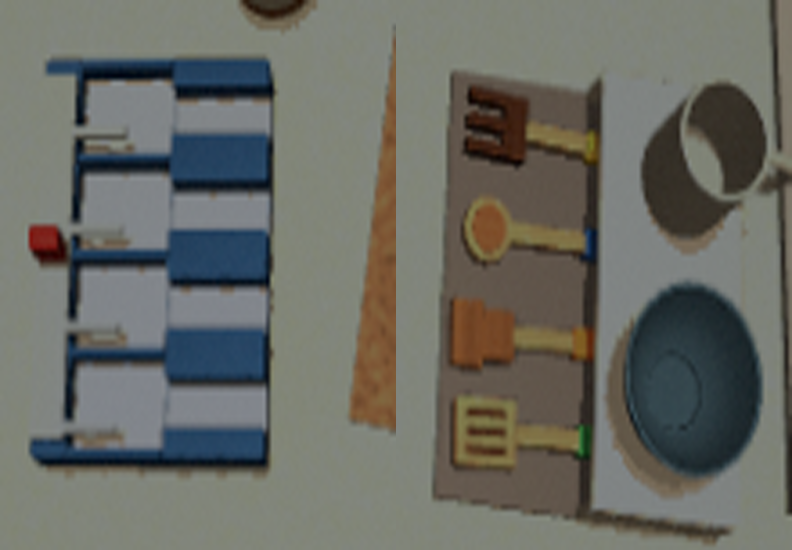

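Crop: the heads match their descriptions (dark three-tined fork, round spoon, stepped paddle, slotted square turner), with green, orange, blue and yellow visible at the roof edge. The caddy's red knob is at crop (46,240), and the lock tabs stand partly over the pockets. I'll turn the tool so the fingers close along world x and go to the caddy.

Emit:
{"fn": "play_rows", "kwargs": {"increments": [{"slide": [0,0,0],"twist": -9.6},{"slide": [0,0,0],"twist": -9.6},{"slide": [0,0,0],"twist": -9.6},{"slide": [0,0,0],"twist": -9.6},{"slide": [0,0,0],"twist": -9.6},{"slide": [0,0,0],"twist": -9.6},{"slide": [0,0,0],"twist": -9.6},{"slide": [5.4,2.37,0]},{"slide": [5.4,2.37,0]},{"slide": [5.4,2.37,0]},{"slide": [5.4,2.37,0]},{"slide": [5.4,2.37,0]},{"slide": [5.4,2.37,0]},{"slide": [5.4,2.37,0]},{"slide": [5.4,2.37,0]},{"slide": [5.4,2.37,0]},{"slide": [5.4,2.37,0]},{"slide": [5.4,2.37,0]},{"slide": [5.4,2.37,0]},{"slide": [5.4,2.37,0]}]}}

```text
schema error: expected keys slide, twist
```

```bash
cat >> h.py <<'E'
from scipy.spatial.transform import Rotation as Ro
def pose():
    s=robot.sense(); X=Ro.from_rotvec(s['orientation']).as_matrix()
    return s['ee_pos'],X,np.degrees(np.arctan2(X[1,0],X[0,0]))
def rel(x,y,z,psi=None):
    p,X,a=pose(); print('at',np.round(p,1),'psi',round(a,1),'slide cm',np.round(X.T@(np.array([x,y,z])-p)/10,2),'twist',None if psi is None else round(a-psi,1))
def comps(s,lo,hi,box,z,amin=30):
    hsv=cv2.cvtColor(s['pixels'],cv2.COLOR_RGB2HSV); m=cv2.inRange(hsv,np.array(lo),np.array(hi)); x0,x1,y0,y1=box; k=np.zeros_like(m); k[y0:y1,x0:x1]=m[y0:y1,x0:x1]
    n,l,st,c=cv2.connectedComponentsWithStats(k); out=[]
    for i in range(1,n):
        if st[i,4]>=amin:
            pts=np.argwhere(l==i)[:,::-1].astype(np.float32)
            out.append((c[i],st[i],pts,onz(s,*c[i],z)))
    return out
E
python3 - <<'E'
from h import *
s=snap('top','t1'); w=snap('wrist','w1')
# bowl and roof
import cv2
for c in comps(s,[90,60,30],[115,255,255],(395,450,190,245),98,200): 
    print('bowl left col',c[1],np.round(onz(s,c[1][0]-.5,216,98),1),'right',np.round(onz(s,c[1][0]+c[1][2]-.5,216,98),1))
print('roof edge',np.round(onz(s,396.7,200,48),1), np.round(onz(s,397,160,48),1))
print(pose()[0],pose()[2])
E
```

```text
bowl left col [ 404  197   37   38 1121] [ 453.9 -306.    98. ] right [ 459.7 -411.7   98. ]
roof edge [ 509.1 -305.3   48. ] [ 629.3 -308.8   48. ]
[ 229.11633989 -472.08254196  203.08389728] 25.88436136625772
```

View pics/w1.png

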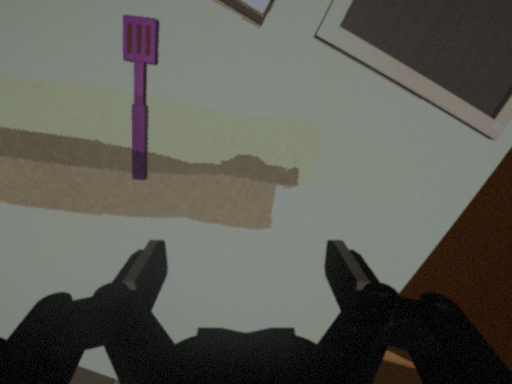

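The wrist picture shows only a purple look-alike at (140,95) and the fingers. The move was refused because every row needs a twist value, so I'll resend it.

Emit:
{"fn": "play_rows", "kwargs": {"increments": [{"slide": [0,0,0],"twist": -9.6},{"slide": [0,0,0],"twist": -9.6},{"slide": [0,0,0],"twist": -9.6},{"slide": [0,0,0],"twist": -9.6},{"slide": [0,0,0],"twist": -9.6},{"slide": [0,0,0],"twist": -9.6},{"slide": [0,0,0],"twist": -9.6},{"slide": [5.4,2.37,0],"twist": 0},{"slide": [5.4,2.37,0],"twist": 0},{"slide": [5.4,2.37,0],"twist": 0},{"slide": [5.4,2.37,0],"twist": 0},{"slide": [5.4,2.37,0],"twist": 0},{"slide": [5.4,2.37,0],"twist": 0},{"slide": [5.4,2.37,0],"twist": 0},{"slide": [5.4,2.37,0],"twist": 0},{"slide": [5.4,2.37,0],"twist": 0},{"slide": [5.4,2.37,0],"twist": 0},{"slide": [5.4,2.37,0],"twist": 0},{"slide": [5.4,2.37,0],"twist": 0},{"slide": [5.4,2.37,0],"twist": 0}]}}

```text
time: 2.8
ee_pos: [499.6, 247.3, 203.6]
orientation: [2.16, 2.28, 0.001]
contact_force: [1.3, -0.9, 0.8]
width: 85.6
grasp_force: 0.0
```

Run:
```python
from h import *
w=snap('wrist','w2')
print(pose()[0],pose()[2])
for lo,hi in (([0,150,60],[8,255,255]),([172,150,60],[180,255,255])):
    for c in comps(w,lo,hi,(0,512,0,384),85): print(np.round(c[0],1),c[1].tolist(),np.round(c[3],1))
for c in comps(w,[100,120,40],[118,255,255],(0,512,0,384),42,300):
    r=cv2.boxPoints(cv2.minAreaRect(c[2])); print([np.round(p).tolist() for p in r],[np.round(onz(w,*p,42)[:2],1).tolist() for p in r])
```

```text
[501.13545463 253.97767586 200.77305116] 93.38014092009475
[280.3  43.6] [274, 32, 14, 25, 297] [525.9 375.2  85. ]
[471.1 216.1] [436, 184, 69, 63, 3000] [765.5 209.8  85. ]
[[349.0, 191.0], [370.0, 37.0], [386.0, 39.0], [365.0, 193.0]] [[633.4, 218.5], [627.1, 395.2], [645.5, 394.3], [655.0, 216.7]]
[[214.0, 66.0], [236.0, 65.0], [240.0, 167.0], [218.0, 168.0]] [[459.0, 356.3], [483.2, 358.6], [493.7, 243.0], [466.8, 240.3]]
[[264.0, 64.0], [286.0, 64.0], [286.0, 166.0], [264.0, 166.0]] [[514.3, 360.9], [538.6, 362.3], [549.9, 246.8], [522.9, 245.3]]
[[306.0, 192.0], [318.0, 64.0], [341.0, 66.0], [330.0, 194.0]] [[579.3, 214.9], [574.1, 364.7], [600.3, 364.2], [609.3, 213.7]]
```

View pics/w2.png

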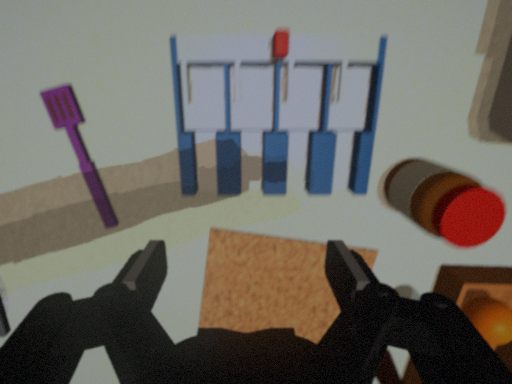

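The wrist view shows the caddy head-on, with the red knob at (280,43) and the lane fronts at row ~193. I'll grip the knob, at about (526,376).

Run:
```python
from h import *
rel(526.5,376,58,93.4)
```

```text
at [501.1 254.  200.8] psi 93.4 slide cm [11.95  3.25 14.35] twist -0.0
```

Emit:
{"fn": "play_rows", "kwargs": {"increments": [{"slide": [4,1.1,0],"twist": 0},{"slide": [4,1.1,0],"twist": 0},{"slide": [3.95,1.05,2],"twist": 0},{"slide": [0,0,3],"twist": 0},{"slide": [0,0,3],"twist": 0},{"slide": [0,0,3],"twist": 0},{"slide": [0,0,2],"twist": 0},{"slide": [0,0,1.3],"twist": 0},{"slide": [0,0,0],"twist": 0},{"slide": [0,0,0],"twist": 0}]}}

```text
time: 4.1
ee_pos: [525.8, 366.6, 61.7]
orientation: [2.16, 2.28, 0.003]
contact_force: [0.8, 0.0, 0.1]
width: 85.3
grasp_force: 0.0
```

Emit:
{"fn": "play_rows", "kwargs": {"increments": [{"slide": [0,0,0],"twist": 0},{"slide": [0,0,0],"twist": 0},{"slide": [0,0,0],"twist": 0},{"slide": [0,0,0],"twist": 0},{"slide": [0,0,0],"twist": 0},{"slide": [0,0,0],"twist": 0},{"slide": [0,0,0],"twist": 0},{"slide": [0,0,0],"twist": 0}], "gripper": 1}}

```text
time: 5.1
ee_pos: [525.1, 366.3, 60.5]
orientation: [-2.161, -2.28, 0.0]
contact_force: [-0.2, -0.3, 0.1]
width: 0.0
grasp_force: 0.0
```

Run:
```python
from h import *
t=snap('top'); w=snap('wrist'); d=snap('side')
im=np.hstack([cv2.resize(t['pixels'][130:230,120:220],(400,400)),cv2.resize(d['pixels'][120:220,180:280],(400,400))])
cv2.imwrite('pics/c3.png',im[:,:,::-1])
for n,s in(('t',t),('w',w),('d',d)):
  for c in comps(s,[0,150,60],[8,255,255],(0,512,0,384),85,8): print(n,np.round(c[0],1),c[1].tolist(),np.round(c[3],1))
print(pose()[0])
```

```text
t [356.3  73.3] [345, 63, 23, 21, 373] [ 882.1 -180.8   85. ]
t [217.5 105.7] [206, 95, 25, 23, 446] [748.8 223.7  85. ]
w [247.4 213. ] [237, 193, 22, 36, 626] [525.6 381.9  85. ]
d [189.2  91.1] [186, 89, 6, 5, 13] [580.4 736.3  85. ]
d [282.8 142.6] [274, 135, 19, 16, 233] [752.1 245.1  85. ]
d [213.5 147. ] [212, 144, 4, 7, 19] [515.6 348.   85. ]
d [388.9 211.2] [378, 201, 23, 22, 383] [ 870.8 -215.    85. ]
[525.07675787 366.33972673  60.51621898]
```

View pics/c3.png

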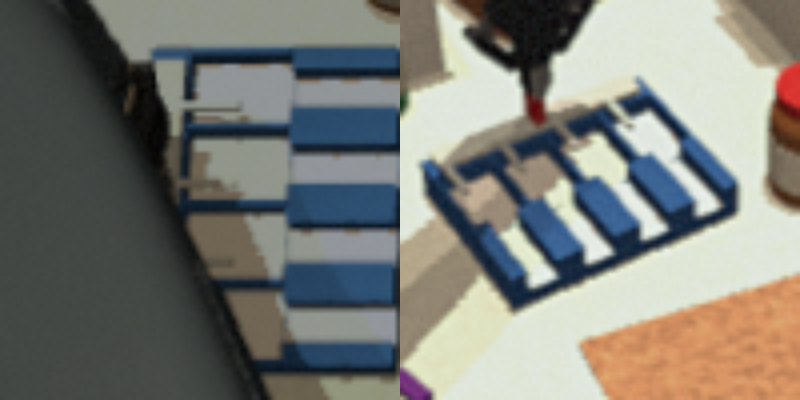

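Left crop: the arm hides the knob. Right crop: the red knob at (535,110) is just under the fingers, and the wrist mask puts it at y > 377, beyond the pads. Now I'll get its true y.

Run:
```python
from h import *
w=snap('wrist','w4')
for z in (51,85):
  for v in (192.5,229): print(z,v,np.round(onz(w,247.5,v,z),1))
for u in (236.5,258.5): print(np.round(onz(w,u,222,85),1))
cv2.imwrite('pics/w4c.png',cv2.resize(w['pixels'][130:330,130:380],(750,600))[:,:,::-1])
```

```text
51 192.5 [525.9 382.3  51. ]
51 229 [527.5 354.6  51. ]
85 192.5 [525.  394.3  85. ]
85 229 [526.3 371.8  85. ]
[519.7 375.9  85. ]
[532.4 376.6  85. ]
```

View pics/w4c.png

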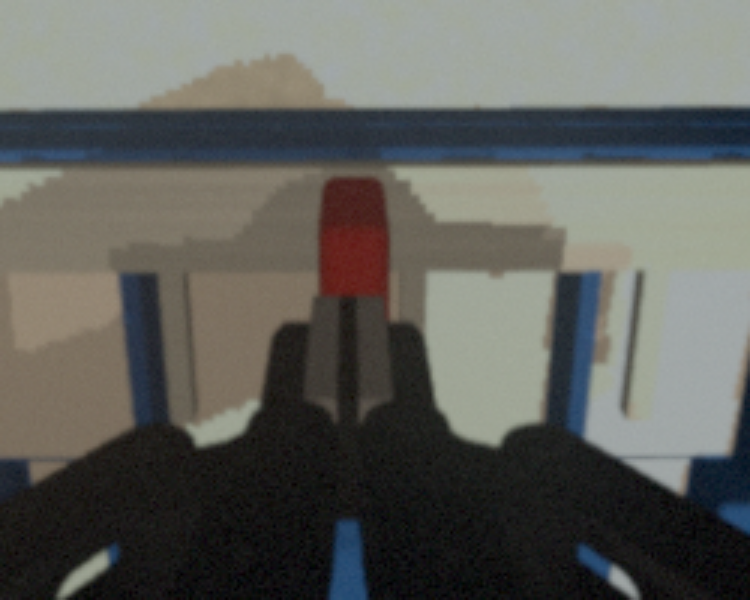

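Run:
```python
from h import *
w=snap('wrist')
for P in ((525,366,60),(525,377,60),(525,377,85),(525,355,60)): print(P,np.round(proj(w,P),1), (np.array(proj(w,P))-[130,130])*3)
for r in (107,160,178,228,295): print(r,[np.round(onz(w,247,130+r/3,z)[1],1) for z in (42,51,85)])
t=snap('top')
import cv2
i=cv2.imread('pics/top0.png'); h=cv2.cvtColor(i,cv2.COLOR_BGR2HSV); m=cv2.inRange(h,np.array([0,120,40]),np.array([8,255,255])); m[:,200:]=0; m[:170]=0;m[190:]=0
print(np.argwhere(m)[:,::-1].min(0),np.argwhere(m)[:,::-1].max(0)); print(i[172:184,150:164,2])
for u in (152.5,160.5): print([np.round(onz(t,u,177,z),1) for z in (51,85)])
```

```text
(525, 366, 60) [244.8 219.7] [344.49738208 269.11975725]
(525, 377, 60) [245.7 204.6] [347.16342738 223.69157292]
(525, 377, 85) [245.8 220.8] [347.28309606 272.38276839]
(525, 355, 60) [244.  234.3] [341.93094042 312.83903444]
107 [np.float64(399.0), np.float64(401.2), np.float64(409.6)]
160 [np.float64(386.1), np.float64(388.9), np.float64(399.6)]
178 [np.float64(381.6), np.float64(384.6), np.float64(396.1)]
228 [np.float64(368.7), np.float64(372.4), np.float64(386.2)]
295 [np.float64(350.6), np.float64(355.1), np.float64(372.2)]
[153 175] [162 181]
[[128 129 129 128 127 130 130 128 128 129 128 128 129 129]
 [129 128 130 128 128 128 128 128 129 129 130 129 128 126]
 [129 128 129 128 127 128 128 128 128 128 126 126 128 125]
 [129 127 129 116 121 121 121 120 121 121 117 107 126 129]
 [129 129 129 126 125 127 125 126 125 126 114  70 108 127]
 [129 129 129 126 125 125 126 126 126 127 115  49  73 119]
 [129 129 128 125 124 124 125 125 124 126 117  47  54  83]
 [130 128 129 117 113 114 112 115 112 112 103  45  42  59]
 [128 128 129 113  55  45  45  46  47  45  48  47  42  59]
 [129 129 128 128  97  66  51  49  52  50  47  48  48  55]
 [130 128 129 128 127 111  70  69  70  68  69  68  68  67]
 [128 128 128 129 128 127 108 105 108 110 108 109 109  98]]
[array([533.6, 396.9,  51. ]), array([524.7, 387.2,  85. ])]
[array([534.9, 373.6,  51. ]), array([526. , 364.6,  85. ])]
```

Crop: the fingers close in front of the knob, whose red top is at crop (353,262). It lies further along +y than the pads reached. I'll open, go 18 mm further and close.

Emit:
{"fn": "play_rows", "kwargs": {"increments": [{"slide": [0,0,0],"twist": 0},{"slide": [0,0,0],"twist": 0},{"slide": [0,0,0],"twist": 0},{"slide": [0,0,0],"twist": 0},{"slide": [0.6,0.1,0],"twist": 0},{"slide": [0.6,0,0],"twist": 0},{"slide": [0.6,0,0],"twist": 0},{"slide": [0,0,0],"twist": 0}], "gripper": 0.3}}

```text
time: 6.4
ee_pos: [524.9, 385.0, 60.4]
orientation: [-2.16, -2.281, 0.0]
contact_force: [-0.5, -0.3, -0.5]
width: 60.1
grasp_force: 0.0
```

Emit:
{"fn": "play_rows", "kwargs": {"increments": [{"slide": [0,0,0],"twist": 0},{"slide": [0,0,0],"twist": 0},{"slide": [0,0,0],"twist": 0},{"slide": [0,0,0],"twist": 0},{"slide": [0,0,0],"twist": 0},{"slide": [0,0,0],"twist": 0}], "gripper": 1}}

```text
time: 7.15
ee_pos: [525.1, 384.3, 60.5]
orientation: [-2.161, -2.28, 0.0]
contact_force: [0.0, -0.5, 0.7]
width: -0.1
grasp_force: 0.0
```

Run:
```python
from h import *
w=snap('wrist'); d=snap('side')
im=np.hstack([cv2.resize(w['pixels'][130:330,150:350],(400,400)),cv2.resize(d['pixels'][110:190,170:250],(400,400))])
cv2.imwrite('pics/c5.png',im[:,:,::-1])
print(np.round(proj(d,(525,384,60)),1),np.round(proj(d,(525,384,85)),1),np.round(proj(w,(525,384,60)),1))
for n,s in(('w',w),('d',d)):
  for c in comps(s,[0,150,40],[8,255,255],(150,350,0,384),85,8): print(n,np.round(c[0],1),c[1].tolist(),np.round(c[3],1))
print(robot.sense()['joints'])
```

```text
[212.3 146. ] [211.7 140.8] [244.8 219.7]
w [245.6 221. ] [236, 214, 20, 15, 203] [524.9 394.9  85. ]
d [187.8  90.6] [185, 87, 6, 8, 16] [576.9 742.8  85. ]
d [194.6  96. ] [192, 93, 5, 7, 13] [586.1 690.6  85. ]
d [226.3  96.1] [225, 93, 4, 7, 9] [702.1 624.1  85. ]
d [282.8 142.6] [274, 135, 19, 16, 234] [752.2 245.   85. ]
d [213.4 145.8] [212, 142, 4, 9, 24] [518.1 354.3  85. ]
d [340.4 206.9] [338, 205, 6, 4, 11] [ 747.5 -125.8   85. ]
d [337.2 213.8] [336, 212, 4, 5, 8] [ 721.5 -145.4   85. ]
d [325.2 262.6] [324, 261, 4, 6, 11] [ 580.2 -285.4   85. ]
[5.28878354e-01 3.88840704e-01 2.12646904e-01 1.39453965e+00
 2.49975481e-05 2.04580626e+00]
```

View pics/c5.png

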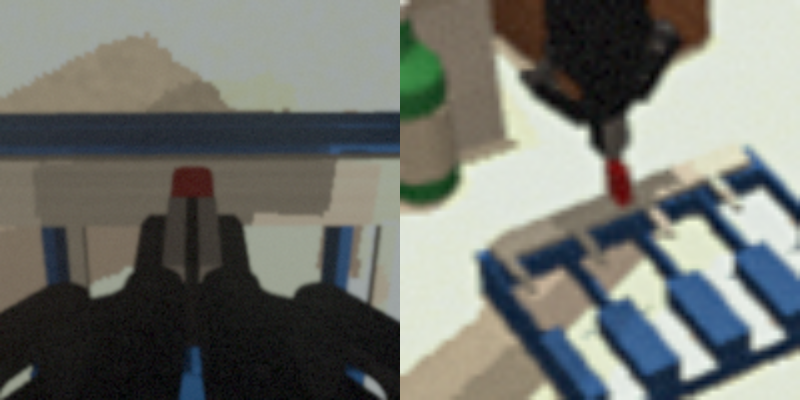

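Left crop: the shut fingers cover the knob in the wrist view, with the red top at (193,182). Right crop: in the side view the fingertips end just above the knob, at (615,160). The tips look higher than the reported TCP, so I'll reopen and descend in small steps, watching the force.

Emit:
{"fn": "play_rows", "kwargs": {"increments": [{"slide": [0,0,0],"twist": 0},{"slide": [0,0,0],"twist": 0},{"slide": [0,0,0],"twist": 0},{"slide": [-0.9,0.1,0],"twist": 0},{"slide": [0,0,0.4],"twist": 0},{"slide": [0,0,0.3],"twist": 0},{"slide": [0,0,0],"twist": 0}], "gripper": 0.4}}

```text
time: 8.12
ee_pos: [526.2, 375.2, 52.8]
orientation: [-2.161, -2.28, 0.002]
contact_force: [0.2, 0.9, 0.3]
width: 51.2
grasp_force: 0.0
```

Run:
```python
from h import *
s=robot.sense(); print(s['ee_pos'],s['contact_force'],s['width'])
```

```text
[526.18532886 375.18328982  52.81247848] [0.20576086 0.89145669 0.31646412] 51.16001492006519
```

Emit:
{"fn": "play_rows", "kwargs": {"increments": [{"slide": [0,0,0.4],"twist": 0},{"slide": [0,0,0.4],"twist": 0},{"slide": [0,0,0],"twist": 0}]}}

```text
time: 8.5
ee_pos: [526.1, 375.2, 44.8]
orientation: [-2.16, -2.28, 0.002]
contact_force: [0.3, 0.3, 0.2]
width: 51.1
grasp_force: 0.0
```

Emit:
{"fn": "play_rows", "kwargs": {"increments": [{"slide": [0,0,0],"twist": 0},{"slide": [0,0,0],"twist": 0},{"slide": [0,0,0],"twist": 0},{"slide": [0,0,0],"twist": 0},{"slide": [0,0,0],"twist": 0}], "gripper": 1}}

```text
time: 9.12
ee_pos: [526.6, 375.5, 46.0]
orientation: [-2.161, -2.281, -0.001]
contact_force: [-1.2, -0.6, 2.8]
width: 12.1
grasp_force: 59.8
```

Gripped at a reported z of 46, so the tips really sit about 25 mm above the reported TCP. I'll slide the lock towards caddy −x.

Emit:
{"fn": "play_rows", "kwargs": {"increments": [{"slide": [0,-0.4,0],"twist": 0},{"slide": [0,-0.4,0],"twist": 0},{"slide": [0,-0.4,0],"twist": 0},{"slide": [0,0,0],"twist": 0}]}}

```text
time: 9.62
ee_pos: [514.3, 374.8, 45.9]
orientation: [2.161, 2.281, 0.0]
contact_force: [0.8, -0.0, 3.0]
width: 12.1
grasp_force: 60.0
```

Emit:
{"fn": "play_rows", "kwargs": {"increments": [{"slide": [0,-0.3,0],"twist": 0},{"slide": [0,-0.3,0],"twist": 0},{"slide": [0,0,0],"twist": 0}]}}

```text
time: 10.0
ee_pos: [513.1, 374.7, 45.9]
orientation: [2.158, 2.275, 0.011]
contact_force: [10.0, 0.7, -1.4]
width: 13.0
grasp_force: 39.0
```

Emit:
{"fn": "play_rows", "kwargs": {"increments": [{"slide": [0,-0.2,0],"twist": 0},{"slide": [0,0,0],"twist": 0}]}}

```text
time: 10.25
ee_pos: [513.1, 374.7, 46.0]
orientation: [2.157, 2.273, 0.015]
contact_force: [13.6, 0.7, -4.4]
width: 12.3
grasp_force: 63.0
```

Emit:
{"fn": "play_rows", "kwargs": {"increments": [{"slide": [0,0.6,0],"twist": 0},{"slide": [0,0,0],"twist": 0},{"slide": [0,0,0],"twist": 0},{"slide": [0,0,-3],"twist": 0},{"slide": [0,0,-4],"twist": 0},{"slide": [-3,0,-4],"twist": 0},{"slide": [-5,0,0],"twist": 0},{"slide": [-5,0,0],"twist": 0},{"slide": [-5,0,0],"twist": 0},{"slide": [-5,0,0],"twist": 0},{"slide": [-5,0,0],"twist": 0},{"slide": [-5,0,0],"twist": 0},{"slide": [0,0,0],"twist": 0},{"slide": [0,0,0],"twist": 0}], "gripper": 0.3}}

```text
time: 12.0
ee_pos: [529.9, 45.6, 155.4]
orientation: [-2.16, -2.279, -0.0]
contact_force: [0.2, 0.6, -0.6]
width: 59.8
grasp_force: 0.0
```

Run:
```python
from h import *
w=snap('wrist','w6'); t=snap('top','t6'); d=snap('side','d6')
im=np.hstack([cv2.resize(w['pixels'],(400,300)),cv2.resize(t['pixels'][130:240,145:255],(400,300))])
im2=np.hstack([cv2.resize(w['pixels'][180:330,100:400],(400,300)),cv2.resize(d['pixels'][150:300,150:350],(400,300))])
cv2.imwrite('pics/c6.png',np.vstack([im,im2])[:,:,::-1])
print(pose()[0],pose()[2])
```

```text
[530.12578016  46.47511198 155.46973015] 93.19883296099233
```

View pics/c6.png

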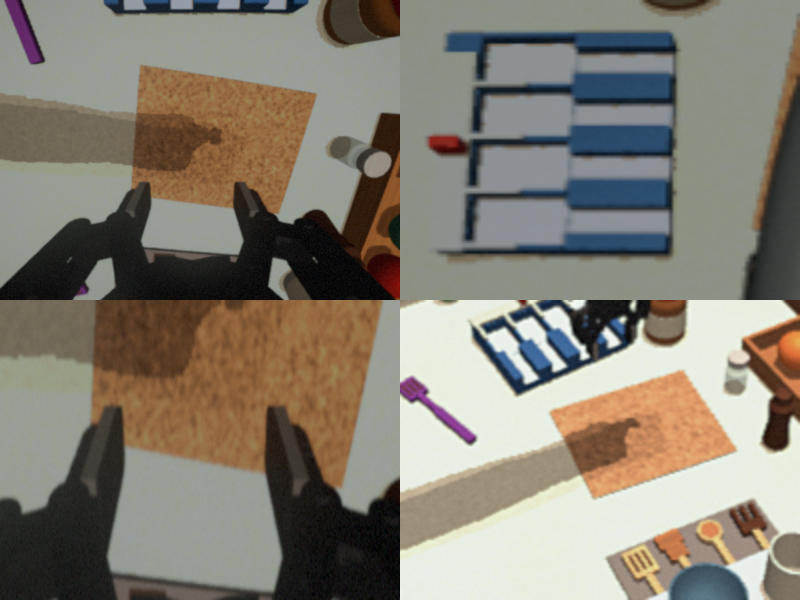

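Upper right: the tabs now stand over the lane walls, so the lock is open. Lower right: the drainer heads and the empty board are clear to see. I'll move above the drainer for a close look.

Emit:
{"fn": "play_rows", "kwargs": {"increments": [{"slide": [-4.8,-0.34,-0.64],"twist": 0},{"slide": [-4.8,-0.34,-0.64],"twist": 0},{"slide": [-4.8,-0.34,-0.64],"twist": 0},{"slide": [-4.8,-0.34,-0.64],"twist": 0},{"slide": [-4.8,-0.34,-0.64],"twist": 0},{"slide": [-4.8,-0.34,-0.64],"twist": 0},{"slide": [-4.8,-0.34,-0.64],"twist": 0},{"slide": [0,0,0],"twist": 0},{"slide": [0,0,0],"twist": 0}]}}

```text
time: 13.28
ee_pos: [525.1, -290.4, 200.0]
orientation: [-2.159, -2.281, -0.001]
contact_force: [0.4, -0.2, -0.5]
width: 59.4
grasp_force: 0.0
```

Run:
```python
from h import *
w=snap('wrist','w7'); 
cv2.imwrite('pics/w7c.png',cv2.resize(w['pixels'][:300],(800,470))[:,:,::-1])
print(pose()[0],pose()[2])
H=cv2.cvtColor(w['pixels'],cv2.COLOR_RGB2HSV)
for n,lo,hi in (('wood',[12,60,80],[28,200,255]),('orange',[5,130,80],[14,255,255]),('dark',[0,80,20],[14,255,110]),('green',[40,120,40],[85,255,255]),('blue',[105,120,40],[125,255,255]),('yel',[22,170,80],[34,255,255])):
    for c in comps(w,lo,hi,(60,460,0,290),18,40): print(n,np.round(c[0]),c[1].tolist(),np.round(c[3][:2],1))
t=snap('top','t7')
for c in comps(t,[8,70,90],[20,255,255],(235,335,120,235),4,800):
    q=cv2.boxPoints(cv2.minAreaRect(c[2])); print(np.round([onz(t,*p,4)[:2] for p in q],1).tolist(),c[3])
for c in comps(t,[0,150,60],[8,255,255],(140,175,160,200),85,8): print('knob',c[0],c[1],c[3])
```

```text
[ 525.08171756 -290.01771249  200.10318038] 93.19615712711035
wood [385.   2.] [366, 0, 31, 6, 111] [ 671.  -100.8]
wood [430.  28.] [425, 8, 15, 36, 84] [ 729.  -123.2]
wood [96. 75.] [60, 10, 86, 130, 3476] [ 341.2 -196.6]
wood [174. 110.] [156, 78, 37, 84, 1844] [ 434.5 -232.5]
wood [221. 110.] [204, 79, 36, 85, 1749] [ 491.6 -230.2]
wood [271. 123.] [256, 92, 34, 80, 1401] [ 553.9 -242.1]
wood [429. 133.] [408, 118, 50, 43, 760] [ 757.6 -241.4]
wood [313. 161.] [300, 136, 25, 49, 596] [ 612.6 -286.5]
wood [429. 168.] [423, 162, 10, 14, 42] [ 768.5 -286.9]
wood [453. 270.] [446, 263, 14, 14, 63] [ 850.4 -442.6]
orange [221. 100.] [206, 80, 32, 44, 1132] [ 491.6 -217.7]
orange [164.  96.] [161, 88, 6, 17, 52] [ 422.6 -217.1]
orange [173. 102.] [171, 89, 5, 28, 65] [ 433.3 -223.6]
orange [182. 102.] [182, 90, 2, 25, 49] [ 444.7 -222.8]
orange [322. 124.] [305, 97, 37, 43, 644] [ 618.2 -238.7]
orange [270. 108.] [267, 98, 7, 21, 78] [ 552.1 -223.5]
orange [279. 109.] [275, 100, 8, 19, 88] [ 562.4 -224.4]
orange [219. 167.] [212, 159, 15, 16, 193] [ 491.  -301.6]
dark [446.  21.] [429, 0, 31, 43, 793] [ 745.9 -114.6]
dark [164. 103.] [162, 88, 6, 28, 81] [ 422.5 -225.1]
dark [173. 102.] [171, 89, 5, 26, 66] [ 433.4 -223.7]
dark [182. 102.] [182, 90, 2, 25, 50] [ 444.7 -222.6]
dark [323. 120.] [304, 96, 40, 45, 999] [ 618.6 -234.8]
dark [ 76. 147.] [67, 143, 20, 8, 43] [ 305.9 -284.4]
dark [ 80. 154.] [70, 151, 20, 8, 41] [ 309.5 -294.6]
dark [ 84. 162.] [74, 159, 20, 7, 45] [ 313.4 -304.7]
[[451.7, 136.9], [711.4, 116.1], [690.1, -102.8], [432.4, -71.3]] [566.80280782  20.6527689    4.        ]
knob [156.48648649 181.83783784] [153 180   8   5  37] [511.49485714 374.33726505  85.        ]
```

View pics/w7c.png

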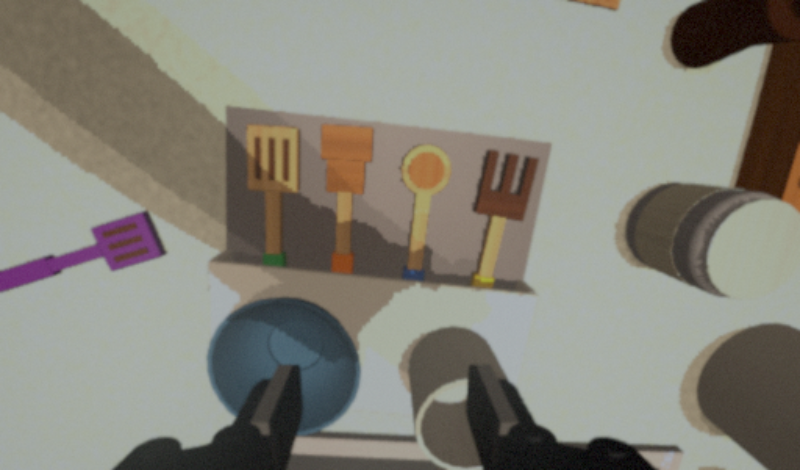

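The wrist crop shows the heads of turner (272,158), paddle (347,158), spoon (427,170) and fork (507,185). The bowl and mug stand on the roof, and their handle-to-neck joints are at rows ~254–277.

Run:
```python
from h import *
w=snap('wrist')
for n,o,t in (('turner',(274,254),(272,126)),('paddle',(343,253),(347,125)),('spoon',(413,269),(427,145)),('fork',(485,277),(515,154))):
    O=onz(w,o[0]/1.5625,o[1]/1.5667,18); T=onz(w,t[0]/1.5625,t[1]/1.5667,18); d=T-O
    u=d/np.linalg.norm(d); G=T-u*66
    print(n,np.round(O[:2],1),np.round(T[:2],1),'len',round(np.linalg.norm(d),1),'dir',round(np.degrees(np.arctan2(d[1],d[0])),1),'neck grasp',np.round(G[:2],1))
for p in ((230,107),(550,142)): print(np.round(onz(w,p[0]/1.5625,p[1]/1.5667,6)[:2],1))
for p in ((213,262),(536,291)): print('roof',np.round(onz(w,p[0]/1.5625,p[1]/1.5667,48)[:2],1))
print('mug rim near', np.round(onz(w,450/1.5625,330/1.5667,133)[:2],1),'bowl',np.round(onz(w,290/1.5625,298/1.5667,98)[:2],1))
```

```text
turner [ 434.4 -298. ] [ 434.8 -197.9] len 100.1 dir 89.8 neck grasp [ 434.5 -263.9]
paddle [ 491.8 -293.9] [ 492.  -194.2] len 99.8 dir 89.9 neck grasp [ 491.9 -260.1]
spoon [ 551.  -304.3] [ 554.2 -205.2] len 99.2 dir 88.1 neck grasp [ 552.  -271.1]
fork [ 612.4 -307.8] [ 623.2 -207.6] len 100.8 dir 83.9 neck grasp [ 616.2 -273.2]
[ 399.1 -185. ]
[ 653.5 -196.6]
roof [ 394.6 -299.4]
roof [ 646.3 -308.6]
mug rim near [ 566.  -309.8] bowl [ 464.1 -307.5]
```

Emit:
{"fn": "play_rows", "kwargs": {"increments": [{"slide": [1.17,-2.96,0],"twist": 0},{"slide": [1.17,-2.96,0],"twist": 0},{"slide": [1.17,-2.96,0],"twist": 0},{"slide": [0,0,0],"twist": 3.4},{"slide": [0,0,3],"twist": 0},{"slide": [0,0,3],"twist": 0},{"slide": [0,0,3],"twist": 0},{"slide": [0,0,3],"twist": 0},{"slide": [0,0,3],"twist": 0},{"slide": [0,0,3],"twist": 0},{"slide": [0,0,0],"twist": 0},{"slide": [0,0,0],"twist": 0}], "gripper": 0.62}}

```text
time: 14.92
ee_pos: [434.8, -261.2, 21.5]
orientation: [2.225, 2.215, 0.0]
contact_force: [0.3, 0.6, 0.1]
width: 32.5
grasp_force: 0.0
```

Run:
```python
from h import *
rel(434.5,-260,-10,89.8); print(robot.sense()['width'])
w=snap('wrist')
cv2.imwrite('pics/w8.png',cv2.resize(w['pixels'][100:300,120:390],(800,592))[:,:,::-1])
```

```text
at [ 434.8 -261.2   21.5] psi 89.7 slide cm [ 0.12 -0.04  3.15] twist -0.1
32.510481545051455
```

View pics/w8.png

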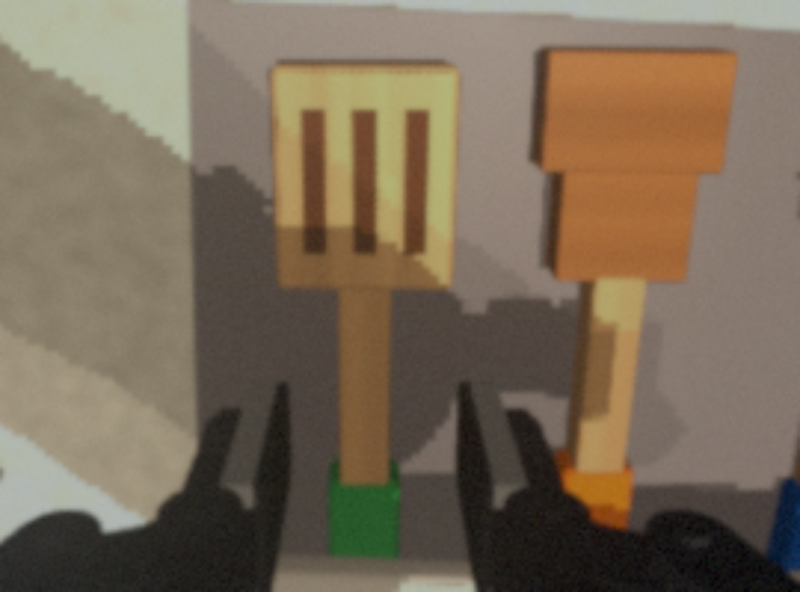

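The fingers straddle the turner's neck, with tips at (285,385) and (465,385) and the neck at x=365. Now down, watching the force.

Emit:
{"fn": "play_rows", "kwargs": {"increments": [{"slide": [0.1,0,1.5],"twist": 0},{"slide": [0,0,1.5],"twist": 0},{"slide": [0,0,0.3],"twist": 0},{"slide": [0,0,0.3],"twist": 0},{"slide": [0,0,0],"twist": 0}]}}

```text
time: 15.6
ee_pos: [434.1, -260.4, -15.8]
orientation: [-2.227, -2.215, 0.0]
contact_force: [0.4, 0.6, 1.1]
width: 32.8
grasp_force: 0.0
```

Emit:
{"fn": "play_rows", "kwargs": {"increments": [{"slide": [0,0,0.3],"twist": 0},{"slide": [0,0,0.2],"twist": 0},{"slide": [0,0,0],"twist": 0}]}}

```text
time: 15.98
ee_pos: [434.0, -260.3, -20.8]
orientation: [-2.227, -2.215, 0.0]
contact_force: [-0.5, -0.3, -0.3]
width: 32.7
grasp_force: 0.0
```

Emit:
{"fn": "play_rows", "kwargs": {"increments": [{"slide": [0,0,0.2],"twist": 0},{"slide": [0,0,0.2],"twist": 0},{"slide": [0,0,0],"twist": 0}]}}

```text
time: 16.35
ee_pos: [434.4, -260.6, -22.5]
orientation: [2.227, 2.215, -0.0]
contact_force: [-3.2, 2.8, 10.4]
width: 32.8
grasp_force: 5.3
```

Emit:
{"fn": "play_rows", "kwargs": {"increments": [{"slide": [0,0,0],"twist": 0},{"slide": [0,0,0],"twist": 0},{"slide": [0,0,0],"twist": 0},{"slide": [0,0,0],"twist": 0}], "gripper": 1}}

```text
time: 16.85
ee_pos: [435.3, -262.1, -21.3]
orientation: [2.225, 2.212, -0.001]
contact_force: [-3.0, 1.2, 13.3]
width: 10.1
grasp_force: 64.2
```

Gripped: the width reads 10.1, about 2 mm under the real 12. I'll draw it out 120 mm slightly raised, then lift and carry it to the board.

Emit:
{"fn": "play_rows", "kwargs": {"increments": [{"slide": [0,0,-0.5],"twist": 0},{"slide": [3,0,0],"twist": 0},{"slide": [3,0,0],"twist": 0},{"slide": [3,0,0],"twist": 0},{"slide": [3,0,0],"twist": 0},{"slide": [1,0,-3],"twist": 0},{"slide": [3.5,1,-1.5],"twist": 0},{"slide": [4,1,0],"twist": 0},{"slide": [4,1,0],"twist": 0},{"slide": [4,1,0],"twist": 0},{"slide": [4,1,0],"twist": 2.6},{"slide": [0,0,0],"twist": 2.6},{"slide": [0,0,0],"twist": 0}]}}

```text
time: 18.48
ee_pos: [485.4, 64.9, 24.7]
orientation: [-2.323, -2.114, 0.001]
contact_force: [-0.7, -0.5, 0.3]
width: 10.3
grasp_force: 60.4
```

Run:
```python
from h import *
rel(485,66,-21,84.5); print(robot.sense()['width'],robot.sense()['grasp_force'])
```

```text
at [485.4  64.9  24.7] psi 84.6 slide cm [ 0.1  -0.05  4.57] twist 0.1
10.250081321043211 60.37721872329712
```

Emit:
{"fn": "play_rows", "kwargs": {"increments": [{"slide": [0.1,0,2.5],"twist": 0},{"slide": [0,0,1.7],"twist": 0},{"slide": [0,0,0.4],"twist": 0},{"slide": [0,0,0],"twist": 0}]}}

```text
time: 18.98
ee_pos: [485.7, 65.1, -21.0]
orientation: [-2.326, -2.111, 0.001]
contact_force: [-0.6, 0.7, -0.6]
width: 10.0
grasp_force: 60.4
```

Emit:
{"fn": "play_rows", "kwargs": {"increments": [{"slide": [0,0,0],"twist": 0},{"slide": [0,0,0],"twist": 0},{"slide": [0,0,0],"twist": 0},{"slide": [0,0,-3],"twist": 0},{"slide": [0,0,-5],"twist": -1.5},{"slide": [-5,0.1,-4],"twist": -4},{"slide": [-5,0.1,-4],"twist": 0},{"slide": [-5,0.1,0],"twist": 0},{"slide": [-5,0.1,0],"twist": 0},{"slide": [-5,0.1,0],"twist": 0},{"slide": [-5,0.1,0],"twist": 0},{"slide": [0,0,0],"twist": 0}], "gripper": 0.62}}

```text
time: 20.48
ee_pos: [488.2, -235.5, 137.2]
orientation: [2.227, 2.215, -0.001]
contact_force: [0.2, 1.0, -0.1]
width: 32.7
grasp_force: 0.0
```

Run:
```python
from h import *
rel(491.9,-256,-5,89.9)
w=snap('wrist','w9'); t=snap('top','t9'); 
for n,s,lo,hi in (('top green',t,[40,120,40],[85,255,255]),):
    for c in comps(s,lo,hi,(230,345,120,250),16,8): print(n,np.round(c[0]),c[1].tolist(),np.round(c[3][:2],1))
for c in comps(w,[5,130,80],[14,255,255],(60,460,0,290),18,100): print('orange',np.round(c[0]),c[1].tolist(),np.round(c[3][:2],1))
```

```text
at [ 488.2 -235.5  137.2] psi 89.7 slide cm [-2.03  0.37 14.22] twist -0.2
top green [286. 204.] [284, 203, 5, 3, 11] [486.1   8. ]
top green [303. 207.] [290, 204, 23, 9, 70] [478.3 -40.8]
orange [274.   6.] [260, 0, 30, 15, 192] [515.9 -78.1]
orange [344.  11.] [318, 0, 50, 24, 357] [580.6 -81.7]
orange [398.   7.] [380, 0, 37, 23, 343] [630.5 -77.7]
orange [431.  15.] [405, 0, 49, 35, 654] [663.2 -83.5]
orange [248. 155.] [230, 134, 37, 51, 1490] [ 491.5 -216.5]
orange [365. 173.] [345, 146, 44, 45, 928] [ 618.9 -236.1]
orange [307. 162.] [295, 150, 25, 24, 419] [ 554.9 -223.9]
orange [247. 232.] [240, 219, 16, 21, 193] [ 490.6 -307.4]
```

Emit:
{"fn": "play_rows", "kwargs": {"increments": [{"slide": [-2,0.35,0],"twist": 0},{"slide": [0,0,3],"twist": 0},{"slide": [0,0,3],"twist": 0},{"slide": [0,0,3],"twist": 0},{"slide": [0,0,3],"twist": 0},{"slide": [0,0,2],"twist": 0},{"slide": [0,0,1],"twist": 0},{"slide": [0,0,0.7],"twist": 0},{"slide": [0,0,0],"twist": 0}]}}

```text
time: 21.7
ee_pos: [492.2, -252.2, -19.4]
orientation: [2.221, 2.221, 0.0]
contact_force: [0.4, 0.1, -0.4]
width: 32.5
grasp_force: 0.0
```

Emit:
{"fn": "play_rows", "kwargs": {"increments": [{"slide": [0,0,0],"twist": 0},{"slide": [0,0,0],"twist": 0},{"slide": [0,0,0],"twist": 0},{"slide": [0,0,0],"twist": 0}], "gripper": 1}}

```text
time: 22.2
ee_pos: [492.8, -252.7, -18.6]
orientation: [2.22, 2.22, 0.001]
contact_force: [0.5, 0.8, 2.9]
width: 23.9
grasp_force: 59.0
```

The pads caught the head's shoulder. I'll reopen, step back 7 mm and grip again.

Emit:
{"fn": "play_rows", "kwargs": {"increments": [{"slide": [0,0,0],"twist": 0},{"slide": [0,0,0],"twist": 0},{"slide": [0,0,0],"twist": 0},{"slide": [-0.7,0,0],"twist": 0},{"slide": [0,0,0],"twist": 0}], "gripper": 0.62}}

```text
time: 22.82
ee_pos: [492.0, -259.9, -19.6]
orientation: [2.222, 2.22, -0.0]
contact_force: [-0.3, 0.2, -0.6]
width: 32.4
grasp_force: 0.0
```

Emit:
{"fn": "play_rows", "kwargs": {"increments": [{"slide": [0,0,0],"twist": 0},{"slide": [0,0,0],"twist": 0},{"slide": [0,0,0],"twist": 0},{"slide": [0,0,0],"twist": 0}], "gripper": 1}}

```text
time: 23.32
ee_pos: [492.2, -259.3, -19.4]
orientation: [2.221, 2.221, -0.0]
contact_force: [-0.2, -0.2, 2.0]
width: 9.8
grasp_force: 61.4
```

Emit:
{"fn": "play_rows", "kwargs": {"increments": [{"slide": [0,0,-0.5],"twist": 0},{"slide": [3,0,0],"twist": 0},{"slide": [3,0,0],"twist": 0},{"slide": [3,0,0],"twist": 0},{"slide": [3,0,0],"twist": 0},{"slide": [1,0,-3],"twist": 0},{"slide": [3.5,1,-1.5],"twist": 0},{"slide": [4,1,0],"twist": 0},{"slide": [4,1,0],"twist": 0},{"slide": [4,1,0],"twist": 0},{"slide": [3.2,1,0],"twist": 2.7},{"slide": [0,0,0],"twist": 2.7},{"slide": [0,0,0],"twist": 0}]}}

```text
time: 24.95
ee_pos: [541.8, 58.3, 30.2]
orientation: [-2.322, -2.116, 0.001]
contact_force: [0.4, 0.2, -0.5]
width: 10.0
grasp_force: 61.1
```

Run:
```python
from h import *
rel(542.4,57.2,-20,84.5); print(robot.sense()['width'],robot.sense()['grasp_force'])
w=snap('wrist'); t=snap('top')
for n,s in (('t',t),('w',w)):
  for c in comps(s,[40,120,40],[85,255,255],(60,450,0,384),16,20): print(n,'green',np.round(c[0]),c[1].tolist(),np.round(c[3][:2],1))
```

```text
at [541.8  58.3  30.2] psi 84.7 slide cm [-0.11  0.08  5.02] twist 0.2
10.039026252127973 61.07703924179077
t green [ 97. 211.] [86, 200, 21, 22, 292] [430.9 561.2]
w green [172. 258.] [159, 241, 26, 35, 628] [482.1  24.3]
w green [175. 342.] [172, 339, 6, 7, 27] [469.4 -59.3]
```

Emit:
{"fn": "play_rows", "kwargs": {"increments": [{"slide": [-0.1,0.1,2.5],"twist": 0},{"slide": [0,0,2],"twist": 0},{"slide": [0,0,0.6],"twist": 0},{"slide": [0,0,0],"twist": 0}]}}

```text
time: 25.55
ee_pos: [542.8, 56.3, -20.4]
orientation: [-2.324, -2.113, 0.0]
contact_force: [0.6, -0.8, -0.3]
width: 10.3
grasp_force: 61.1
```

Emit:
{"fn": "play_rows", "kwargs": {"increments": [{"slide": [0,0,0],"twist": 0},{"slide": [0,0,0],"twist": 0},{"slide": [0,0,0],"twist": 0},{"slide": [0,0,-3],"twist": 0},{"slide": [0,0,-5],"twist": 0},{"slide": [-5,0.5,-4],"twist": -3.6},{"slide": [-5,0.2,-4],"twist": 0},{"slide": [-5,0.2,0],"twist": 0},{"slide": [-5,0.2,0],"twist": 0},{"slide": [-5,0.1,0],"twist": 0},{"slide": [-5,0.1,0],"twist": 0},{"slide": [0,0,0],"twist": 0}], "gripper": 0.62}}

```text
time: 27.05
ee_pos: [542.8, -244.7, 137.0]
orientation: [2.261, 2.18, -0.001]
contact_force: [-0.0, 0.6, 1.2]
width: 32.1
grasp_force: 0.0
```

Run:
```python
from h import *
# spoon grasp at x=44 from origin
rel(552.4,-261,-19.5,88.1)
w=snap('wrist','w10'); t=snap('top','t10')
for c in comps(w,[5,130,80],[14,255,255],(60,460,90,290),18,100): print('orange',np.round(c[0]),c[1].tolist(),np.round(c[3][:2],1))
for c in comps(t,[5,150,100],[12,255,255],(240,340,120,230),14,20): print('t orange',np.round(c[0]),c[1].tolist(),np.round(c[3][:2],1))
```

```text
at [ 542.8 -244.7  137. ] psi 87.9 slide cm [-1.58  1.02 15.65] twist -0.2
orange [333. 127.] [312, 96, 44, 48, 859] [ 635.5 -199.7]
orange [255. 154.] [242, 141, 27, 26, 457] [ 554.3 -225.2]
t orange [257. 182.] [250, 176, 16, 12, 66] [546.3  96.4]
```

The spoon is still in place. The fork's head has shifted from (618,−236) to about (635,−200), so that was the knock, and I'll re-measure it later.

Emit:
{"fn": "play_rows", "kwargs": {"increments": [{"slide": [-0.8,0.5,0],"twist": 0},{"slide": [-0.8,0.5,0],"twist": 0},{"slide": [0,0,3],"twist": 0},{"slide": [0,0,3],"twist": 0},{"slide": [0,0,3],"twist": 0},{"slide": [0,0,3],"twist": 0},{"slide": [0,0,2],"twist": 0},{"slide": [0,0,1],"twist": 0},{"slide": [0,0,0.7],"twist": 0},{"slide": [0,0,0],"twist": 0}]}}

```text
time: 28.4
ee_pos: [553.0, -257.4, -19.5]
orientation: [2.256, 2.186, 0.0]
contact_force: [0.6, -0.0, 0.7]
width: 32.4
grasp_force: 0.0
```

Emit:
{"fn": "play_rows", "kwargs": {"increments": [{"slide": [0,0,0],"twist": 0},{"slide": [0,0,0],"twist": 0},{"slide": [0,0,0],"twist": 0},{"slide": [0,0,0],"twist": 0}], "gripper": 1}}

```text
time: 28.9
ee_pos: [553.7, -258.1, -18.3]
orientation: [2.255, 2.184, 0.001]
contact_force: [-0.2, 0.3, 5.5]
width: 9.8
grasp_force: 61.4
```

Emit:
{"fn": "play_rows", "kwargs": {"increments": [{"slide": [0,0,-0.5],"twist": 0},{"slide": [3,0,0],"twist": 0},{"slide": [3,0,0],"twist": 0},{"slide": [3,0,0],"twist": 0},{"slide": [3,0,0],"twist": 0},{"slide": [1,0,-3],"twist": 0},{"slide": [3.5,0.7,-1.5],"twist": 0},{"slide": [4,0.7,0],"twist": 0},{"slide": [4,0.7,0],"twist": 0},{"slide": [4,0.7,0],"twist": 0},{"slide": [3.7,0.8,0],"twist": 1.7},{"slide": [0,0,0],"twist": 1.7},{"slide": [0,0,0],"twist": 0}]}}

```text
time: 30.52
ee_pos: [598.1, 63.0, 29.6]
orientation: [-2.319, -2.118, 0.003]
contact_force: [-0.3, -0.4, -0.6]
width: 9.8
grasp_force: 60.8
```

Run:
```python
from h import *
rel(601.3,63.2,-19.5,84.5); print(robot.sense()['width'],robot.sense()['grasp_force'])
```

```text
at [598.1  63.   29.6] psi 84.8 slide cm [0.05 0.32 4.91] twist 0.3
9.794560050611663 60.79477921128273
```

Place it, then fly back to a viewing spot over the drainer for the fork.

Emit:
{"fn": "play_rows", "kwargs": {"increments": [{"slide": [0,0.3,2.5],"twist": 0},{"slide": [0,0,2],"twist": 0},{"slide": [0,0,0.4],"twist": 0},{"slide": [0,0,0],"twist": 0}]}}

```text
time: 31.02
ee_pos: [601.8, 62.1, -18.5]
orientation: [-2.321, -2.117, 0.0]
contact_force: [-0.5, -0.6, -0.4]
width: 9.5
grasp_force: 60.8
```

Emit:
{"fn": "play_rows", "kwargs": {"increments": [{"slide": [0,0,0],"twist": 0},{"slide": [0,0,0],"twist": 0},{"slide": [0,0,0],"twist": 0},{"slide": [0,0,-3],"twist": 0},{"slide": [0,0,-5],"twist": 0},{"slide": [-5,0.5,-5],"twist": 0},{"slide": [-5,0.4,-5],"twist": 0},{"slide": [-5,0.4,0],"twist": 0},{"slide": [-5,0.3,0],"twist": 0},{"slide": [-5,0.3,0],"twist": 0},{"slide": [-5,0.3,0],"twist": 0},{"slide": [-3,0,0],"twist": 0},{"slide": [0,0,0],"twist": 0}], "gripper": 0.62}}

```text
time: 32.65
ee_pos: [593.4, -258.2, 149.2]
orientation: [2.324, 2.114, -0.0]
contact_force: [0.2, 0.7, -0.2]
width: 32.1
grasp_force: 0.0
```

Run:
```python
from h import *
w=snap('wrist','w11'); t=snap('top','t11'); print(pose()[0],pose()[2])
a=cv2.resize(w['pixels'][40:290,190:440],(400,400)); b=cv2.resize(t['pixels'][125:235,235:345],(400,400),interpolation=cv2.INTER_CUBIC)
cv2.imwrite('pics/c11.png',np.hstack([a,b])[:,:,::-1])
```

```text
[ 593.84596969 -255.49379868  149.53801505] 84.76505617364789
```

View pics/c11.png

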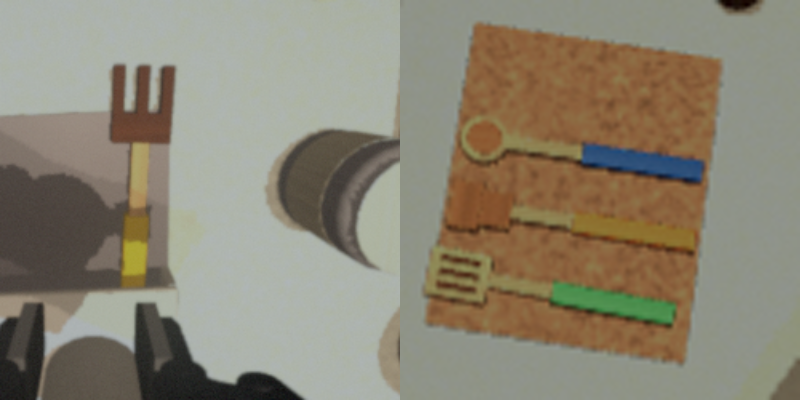

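Left crop: the fork now lies further out, with its head at (143,105), past the tray end, and its handle joint at (137,215). Right crop: the other three lie on the board, but the turner's tip at (425,275) overhangs the edge slightly, so I'll nudge it back afterwards.

Run:
```python
from h import *
w=snap('wrist')
O=onz(w,190+137/1.6,40+215/1.6,18); T=onz(w,190+143.5/1.6,40+66/1.6,18); d=T-O; u=d/np.linalg.norm(d)
a=np.degrees(np.arctan2(d[1],d[0])); print(O,T,np.linalg.norm(d),a)
G=T-u*64; print(G); rel(G[0],G[1],-19.5,a)
```

```text
[ 627.82175696 -263.83299552   18.        ] [ 637.7277666  -165.56246661   18.        ] 98.7685470123917 84.2438312413899
[ 631.3088748  -229.23976106   18.        ]
at [ 594.  -254.9  149.7] psi 84.8 slide cm [ 2.88  3.48 16.92] twist 0.6
```

Emit:
{"fn": "play_rows", "kwargs": {"increments": [{"slide": [1,1.2,0],"twist": 0.5},{"slide": [1,1.2,0],"twist": 0},{"slide": [0.9,1.1,0],"twist": 0},{"slide": [0,0,3],"twist": 0},{"slide": [0,0,3],"twist": 0},{"slide": [0,0,3],"twist": 0},{"slide": [0,0,3],"twist": 0},{"slide": [0,0,2],"twist": 0},{"slide": [0,0,1.4],"twist": 0},{"slide": [0,0,1],"twist": 0},{"slide": [0,0,0.5],"twist": 0},{"slide": [0,0,0],"twist": 0}]}}

```text
time: 34.3
ee_pos: [631.7, -230.4, -19.2]
orientation: [2.329, 2.108, 0.0]
contact_force: [-0.6, 0.1, -0.1]
width: 32.0
grasp_force: 0.0
```

Emit:
{"fn": "play_rows", "kwargs": {"increments": [{"slide": [0,0,0],"twist": 0},{"slide": [0,0,0],"twist": 0},{"slide": [0,0,0],"twist": 0},{"slide": [0,0,0],"twist": 0}], "gripper": 1}}

```text
time: 34.8
ee_pos: [632.4, -230.8, -18.2]
orientation: [2.328, 2.106, 0.001]
contact_force: [0.4, -0.4, 5.6]
width: 10.0
grasp_force: 61.4
```

Emit:
{"fn": "play_rows", "kwargs": {"increments": [{"slide": [0,0,-0.5],"twist": 0},{"slide": [3,0,0],"twist": 0},{"slide": [3,0,0],"twist": 0},{"slide": [3,0,0],"twist": 0},{"slide": [3,0,0],"twist": 0},{"slide": [1,0,-3],"twist": 0},{"slide": [3.5,-0.1,-1.5],"twist": 0},{"slide": [4,-0.1,0],"twist": 0},{"slide": [4,0,0],"twist": 0},{"slide": [3.1,0,0],"twist": 0},{"slide": [0,0,0],"twist": 0},{"slide": [0,0,0],"twist": 0}]}}

```text
time: 36.3
ee_pos: [656.4, 44.2, 29.9]
orientation: [-2.329, -2.108, 0.002]
contact_force: [0.6, 0.3, -1.1]
width: 9.8
grasp_force: 60.8
```

Run:
```python
from h import *
rel(657.8,44.5,-19.5,84.5); print(robot.sense()['width'],robot.sense()['grasp_force'])
```

```text
at [656.4  44.2  29.9] psi 84.3 slide cm [0.05 0.14 4.94] twist -0.2
9.761037398867435 60.796051025390625
```

Emit:
{"fn": "play_rows", "kwargs": {"increments": [{"slide": [0,0.1,2.5],"twist": 0},{"slide": [0,0,2],"twist": 0},{"slide": [0,0,0.4],"twist": 0},{"slide": [0,0,0],"twist": 0}]}}

```text
time: 36.8
ee_pos: [657.7, 43.9, -18.7]
orientation: [-2.33, -2.107, 0.001]
contact_force: [-0.6, -0.4, -1.3]
width: 9.8
grasp_force: 60.8
```

Emit:
{"fn": "play_rows", "kwargs": {"increments": [{"slide": [0,0,0],"twist": 0},{"slide": [0,0,0],"twist": 0},{"slide": [0,0,0],"twist": 0},{"slide": [0,0,-3],"twist": 0},{"slide": [0,0,-5],"twist": 0},{"slide": [-3,-2,-3.5],"twist": 0},{"slide": [-3,-2,-3.5],"twist": 0},{"slide": [-3,-2,-3.5],"twist": 0},{"slide": [-3,-1.7,-3.5],"twist": 0},{"slide": [0,0,0],"twist": 0},{"slide": [0,0,0],"twist": 0}], "gripper": 0.62}}

```text
time: 38.17
ee_pos: [569.6, -67.1, 201.4]
orientation: [-2.33, -2.108, -0.001]
contact_force: [-0.0, 0.3, 0.2]
width: 32.8
grasp_force: 0.0
```

```bash
cat >> h.py <<'E'
HUE={'turner':([40,110,40],[85,255,255]),'spoon':([105,130,40],[125,255,255]),'paddle':([5,150,60],[20,255,255]),'fork':([22,150,60],[34,255,255])}
E
python3 - <<'E'
from h import *
w=snap('wrist','w12'); print(pose()[0],pose()[2])
for n,(lo,hi) in HUE.items():
    for c in comps(w,lo,hi,(60,450,0,300),16,150):
        (cx,cy),(W,H),A=cv2.minAreaRect(c[2]); print(n,np.round(c[0]),c[1].tolist(),np.round(c[3][:2],1),round(W),round(H))
cv2.imwrite('pics/w12c.png',cv2.resize(w['pixels'],(800,600))[:,:,::-1])
E
```

```text
[569.27830789 -66.71035173 200.36587257] 84.31525653023247
turner [167. 123.] [158, 85, 19, 79, 1116] [477.  -11.3] 79 15
spoon [261. 129.] [255, 93, 13, 70, 643] [593.9 -30.9] 12 69
paddle [213.  22.] [182, 0, 63, 55, 1788] [549.4  96. ] 54 62
paddle [312.  26.] [287, 0, 49, 53, 1598] [661.1  81.1] 52 48
paddle [262.  17.] [250, 3, 25, 28, 503] [605.7  95.6] 24 25
paddle [215. 139.] [200, 90, 29, 81, 828] [534.6 -36.4] 80 24
paddle [422. 185.] [407, 178, 33, 17, 204] [ 806.8 -126.1] 13 32
paddle [441. 226.] [423, 181, 27, 94, 1158] [ 841.2 -193. ] 93 26
fork [216. 111.] [209, 93, 12, 48, 297] [539.8  -2.5] 47 10
fork [305. 131.] [297, 93, 19, 78, 1102] [649.6 -38.4] 15 77
```

View pics/w12c.png

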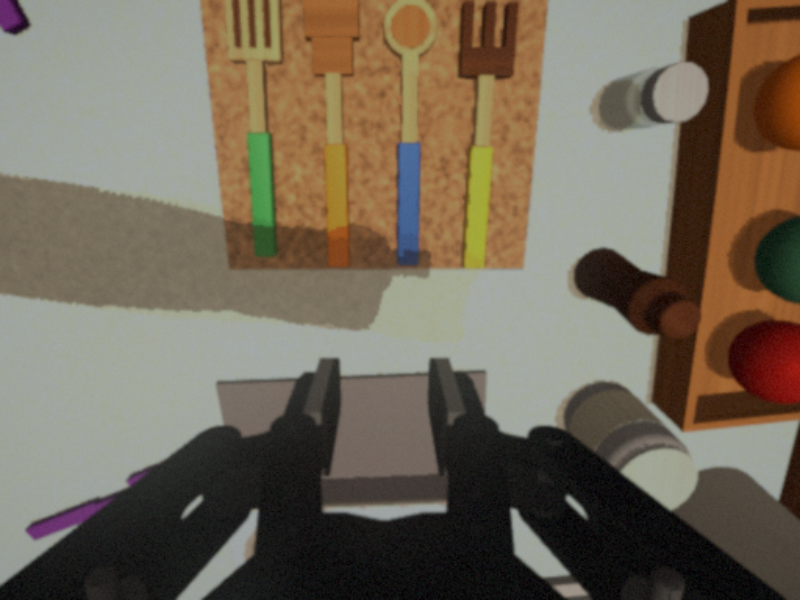

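All four lie on the board together, with handle joints at about (259,133), (334,144), (410,143) and (481,147). The turner should come ~6 mm towards −y. Next I'll compute the handle grasps and the lane targets.

Run:
```python
from h import *
w=snap('wrist')
f=lambda p,z:onz(w,p[0]/1.5625,p[1]/1.5625,z)
for n,o,e in (('turner',(259,133),(266,256)),('paddle',(334,144),(340,266)),('spoon',(410,143),(408,264)),('fork',(481,147),(475,268))):
    O=f(o,16);E=f(e,16);d=O-E;u=d/np.linalg.norm(d);a=np.degrees(np.arctan2(d[1],d[0]))
    print(n,np.round(O[:2],1),np.round(E[:2],1),round(np.linalg.norm(d),1),'dir',round(a,1),'G-72',np.round((O-72*u)[:2],1))
print('board corners',f((228,269),4)[:2],f((523,268),4)[:2])
c=np.radians(3.4);R=np.array([[np.cos(c),-np.sin(c)],[np.sin(c),np.cos(c)]])
for k,x in enumerate((-87,-29,29,87)): print('lane',k,np.round(np.array([536.5,207.5])+R@np.array([x,41]),1),'tool',np.round(np.array([536.5,207.5])+R@np.array([x,41-72]),1))
O=f((259,133),16);E=f((266,256),16);u=(O-E)/np.linalg.norm(O-E);G=O-72*u;rel(G[0],G[1],-20)
```

```text
turner [482.8  34.2] [470.7 -62.6] 97.6 dir 82.9 G-72 [473.9 -37.2]
paddle [539.5  20.2] [531.6 -77.4] 97.9 dir 85.3 G-72 [533.7 -51.6]
spoon [598.3  15. ] [588.8 -81.3] 96.9 dir 84.4 G-72 [591.3 -56.6]
fork [653.1   6.8] [645.  -90.4] 97.5 dir 85.2 G-72 [647.1 -64.9]
board corners [431.5360548  -73.36083206] [689.32913289 -97.94602834]
lane 0 [447.2 243.3] tool [451.5 171.4]
lane 1 [505.1 246.7] tool [509.4 174.8]
lane 2 [563.  250.1] tool [567.3 178.3]
lane 3 [620.9 253.6] tool [625.2 181.7]
at [569.  -66.4 199.8] psi 84.3 slide cm [ 1.95 -9.7  22.01] twist None
```

Emit:
{"fn": "play_rows", "kwargs": {"increments": [{"slide": [0.65,-3.23,0],"twist": 0},{"slide": [0.65,-3.23,0],"twist": 0},{"slide": [0.65,-3.23,0],"twist": 1.4},{"slide": [0,0,4],"twist": 0},{"slide": [0,0,4],"twist": 0},{"slide": [0,0,4],"twist": 0},{"slide": [0,0,4],"twist": 0},{"slide": [0,0,3],"twist": 0},{"slide": [0,0,2],"twist": 0},{"slide": [0,0,1],"twist": 0},{"slide": [0,0,0],"twist": 0},{"slide": [0,0,0],"twist": 0}]}}

```text
time: 39.78
ee_pos: [475.8, -38.3, -17.6]
orientation: [2.354, 2.079, 0.001]
contact_force: [0.1, -0.2, 0.3]
width: 32.6
grasp_force: 0.0
```

Run:
```python
from h import *
rel(473.9,-37.2,-21.5,82.9); print(robot.sense()['contact_force'])
```

```text
at [475.8 -38.3 -17.6] psi 82.9 slide cm [ 0.08 -0.2   0.39] twist 0.0
[ 0.08983822 -0.18334452  0.31053391]
```

Grip the turner's handle, draw it 9 mm towards −y flat on the board, and release.

Emit:
{"fn": "play_rows", "kwargs": {"increments": [{"slide": [0.1,-0.2,0.3],"twist": 0},{"slide": [0,0,0],"twist": 0}]}}

```text
time: 40.02
ee_pos: [473.2, -37.0, -21.1]
orientation: [2.355, 2.079, 0.001]
contact_force: [-0.7, -1.1, -0.7]
width: 32.6
grasp_force: 0.0
```

Emit:
{"fn": "play_rows", "kwargs": {"increments": [{"slide": [0,0,0],"twist": 0},{"slide": [0,0,0],"twist": 0},{"slide": [0,0,0],"twist": 0},{"slide": [0,0,0],"twist": 0},{"slide": [-0.5,0,0],"twist": 0},{"slide": [-0.4,0,0],"twist": 0},{"slide": [0,0,0],"twist": 0}], "gripper": 1}}

```text
time: 40.9
ee_pos: [472.7, -45.9, -20.9]
orientation: [2.355, 2.079, 0.003]
contact_force: [0.5, 2.8, 5.7]
width: 15.9
grasp_force: 61.0
```

Emit:
{"fn": "play_rows", "kwargs": {"increments": [{"slide": [0,0,0],"twist": 0},{"slide": [0,0,0],"twist": 0},{"slide": [0,0,0],"twist": 0},{"slide": [0,0,0],"twist": 0},{"slide": [0,0,0],"twist": 0},{"slide": [0,0,0],"twist": 0}], "gripper": 0.62}}

```text
time: 41.65
ee_pos: [472.0, -46.0, -21.5]
orientation: [2.355, 2.079, -0.0]
contact_force: [-0.4, 0.4, 0.3]
width: 32.6
grasp_force: 0.0
```

Emit:
{"fn": "play_rows", "kwargs": {"increments": [{"slide": [0,0,0],"twist": 0},{"slide": [0,0,0],"twist": 0},{"slide": [0,0,0],"twist": 0},{"slide": [0,0,0],"twist": 0},{"slide": [0,0,-2],"twist": 0},{"slide": [0,0,-3],"twist": 0},{"slide": [0,0,-2],"twist": -3.5},{"slide": [0,0,0],"twist": -3.5},{"slide": [0,0,0],"twist": -3.5},{"slide": [4,-0.15,0],"twist": 0},{"slide": [4,-0.15,0],"twist": 0},{"slide": [4,-0.15,0],"twist": 0},{"slide": [4,-0.15,0],"twist": 0},{"slide": [4,-0.15,0],"twist": 0},{"slide": [1.8,0,0],"twist": 0},{"slide": [0,0,0],"twist": 0},{"slide": [0,0,0],"twist": 0}], "gripper": 1}}

```text
time: 43.78
ee_pos: [451.6, 170.2, 48.3]
orientation: [2.156, 2.285, -0.002]
contact_force: [0.2, -0.2, -0.7]
width: 15.9
grasp_force: 60.4
```

```bash
cat >> h.py <<'E'
def tip(n,k,zo,box=(0,512,0,384)):
    "handle axis in caddy frame from the wrist view; zo = z of handle top"
    w=snap('wrist','held_'+n); c0=np.radians(3.4); R=np.array([[np.cos(c0),-np.sin(c0)],[np.sin(c0),np.cos(c0)]])
    for c in comps(w,*HUE[n],box,zo,120):
        P=np.array([onz(w,*p,zo)[:2] for p in c[2]]); Q=(P-[536.5,207.5])@R-[(-87,-29,29,87)[k],41]
        v=cv2.fitLine(Q.astype(np.float32),cv2.DIST_L2,0,.01,.01).ravel()
        print(n,np.round(c[0]),c[1].tolist(),'caddy rel lane: y',Q[:,1].min().round(1),Q[:,1].max().round(1),'x mid',Q[:,0].mean().round(1),'yaw',np.degrees(np.arctan2(-v[0]*np.sign(v[1]),abs(v[1]))).round(1))
E
python3 - <<'E'
from h import *
rel(451.5,171.4,-3.5,93.4); print(robot.sense()['width'],robot.sense()['grasp_force']); tip('turner',0,pose()[0][2]+37,(60,400,0,300))
E
```

```text
at [451.6 170.2  48.3] psi 93.3 slide cm [0.12 0.   5.18] twist -0.1
15.88381940343161 60.428913831710815
turner [245. 195.] [226, 110, 38, 177, 5792] caddy rel lane: y -97.9 -0.2 x mid 0.3 yaw 0.2
```

The turner is aligned with lane 0: x +0.3, origin −0.2, yaw 0.2°. Lowering it.

Emit:
{"fn": "play_rows", "kwargs": {"increments": [{"slide": [0.1,0,1.5],"twist": 0},{"slide": [0,0,1.5],"twist": 0},{"slide": [0,0,1],"twist": 0},{"slide": [0,0,0.8],"twist": 0},{"slide": [0,0,0.4],"twist": 0},{"slide": [0,0,0],"twist": 0}]}}

```text
time: 44.58
ee_pos: [451.4, 172.2, -3.6]
orientation: [-2.155, -2.286, 0.0]
contact_force: [0.2, 0.6, -1.6]
width: 16.2
grasp_force: 60.4
```

Run:
```python
from h import *
s=robot.sense();print(s['ee_pos'],s['contact_force'],s['width']); tip('turner',0,pose()[0][2]+37,(60,400,0,300))
```

```text
[451.4387516  172.23568313  -3.64409359] [ 0.23069836  0.61640175 -1.57190526] 16.192872705666677
turner [246. 196.] [228, 110, 36, 178, 5710] caddy rel lane: y -96.6 1.7 x mid 0.4 yaw 0.0
```

Emit:
{"fn": "play_rows", "kwargs": {"increments": [{"slide": [0,0,0.1],"twist": 0},{"slide": [0,0,0],"twist": 0},{"slide": [0,0,0],"twist": 0},{"slide": [0,0,-3],"twist": 0},{"slide": [0,0,-4],"twist": 0},{"slide": [0,0,-5],"twist": 0},{"slide": [-3.8,1.15,0],"twist": 0},{"slide": [-3.8,1.15,0],"twist": 0},{"slide": [-3.8,1.15,0],"twist": 0},{"slide": [-3.8,1.15,0],"twist": 0},{"slide": [-3.8,1.15,0],"twist": 0},{"slide": [-3.8,1.15,0],"twist": 0},{"slide": [0,0,0],"twist": 4},{"slide": [0,0,0],"twist": 4},{"slide": [0,0,0],"twist": 0}], "gripper": 0.62}}

```text
time: 46.5
ee_pos: [534.0, -51.5, 115.6]
orientation: [2.309, 2.131, 0.0]
contact_force: [0.6, 0.7, 0.4]
width: 32.4
grasp_force: 0.0
```

```bash
cat >> h.py <<'E'
def pick(n,box=(60,450,0,384)):
    "handle on the board (top z 16) -> grasp 72 mm behind origin"
    w=snap('wrist','pick_'+n)
    for c in comps(w,*HUE[n],box,16,150):
        P=np.array([onz(w,*p,16)[:2] for p in c[2]],np.float32); v=cv2.fitLine(P,cv2.DIST_L2,0,.01,.01).ravel(); u=v[:2]*np.sign(v[1]); m=v[2:]; t=(P-m)@u
        a=np.degrees(np.arctan2(u[1],u[0])); O=m+u*t.max(); G=O-72*u; L=t.max()-t.min(); print(n,np.round(c[0]),c[1].tolist(),'len',L.round(1),'O',O.round(1),'dir',a.round(1),'G',G.round(1))
        if 85<L<125: rel(G[0],G[1],-21,a)
E
python3 - <<'E'
from h import *
pick('paddle')
E
```

```text
paddle [252.  23.] [205, 0, 100, 57, 2746] len 88.7 O [511.1  96.1] dir 167.6 G [581.4  80.6]
at [533.9 -51.3 115.6] psi 85.5 slide cm [13.53  3.69 13.66] twist -82.1
paddle [315.  11.] [299, 0, 33, 25, 684] len 27.5 O [591.9  93.7] dir 175.8 G [663.7  88.5]
paddle [376.  45.] [341, 0, 83, 203, 2750] len 190.8 O [671.5 101.8] dir 74.4 G [652.2  32.4]
paddle [227. 164.] [177, 99, 83, 104, 2667] len 106.7 O [545.2  25.4] dir 65.7 G [515.6 -40.2]
at [533.9 -51.3 115.6] psi 85.5 slide cm [ 0.96 -1.92 13.66] twist 19.8
```

Run:
```python
from h import *
i=cv2.imread('pics/pick_paddle.png'); h=cv2.cvtColor(i,cv2.COLOR_BGR2HSV)
w=robot.snapshot('wrist')
for p in ((539,15,16),(537,-10,16),(535,-30,16),(510,-20,4),(565,-10,4),(565,-50,4)):
    u,v=map(int,proj(w,p)); print(p,(u,v),h[v-1:v+2,u-1:u+2].reshape(-1,3).mean(0).round())
m=cv2.inRange(h,np.array([5,200,40]),np.array([22,255,255])); print(np.count_nonzero(m))
```

```text
(539, 15, 16) (244, 109) [ 23. 177. 161.]
(537, -10, 16) (244, 136) [ 22. 185. 161.]
(535, -30, 16) (244, 157) [ 20. 190. 161.]
(510, -20, 4) (219, 146) [ 14. 148. 155.]
(565, -10, 4) (272, 132) [ 15. 145. 157.]
(565, -50, 4) (274, 171) [ 13. 147. 140.]
1743
```

```bash
sed -i "s/'paddle':(\[5,150,60\],\[20,255,255\])/'paddle':([8,167,60],[25,255,255])/" h.py
python3 - <<'E'
from h import *
pick('paddle',(200,290,90,384))
E
```

```text
paddle [245. 152.] [234, 103, 22, 99, 1814] len 97.9 O [540.3  21. ] dir 84.2 G [533.  -50.6]
at [533.9 -51.2 115.6] psi 85.5 slide cm [ 0.05 -0.09 13.66] twist 1.3
```

Emit:
{"fn": "play_rows", "kwargs": {"increments": [{"slide": [0,-0.1,3],"twist": 0.7},{"slide": [0,0,3],"twist": 0},{"slide": [0,0,3],"twist": 0},{"slide": [0,0,2.5],"twist": 0},{"slide": [0,0,1.4],"twist": 0},{"slide": [0,0,0.7],"twist": 0},{"slide": [0,0,0],"twist": 0}]}}

```text
time: 47.52
ee_pos: [533.1, -51.2, -20.2]
orientation: [2.322, 2.116, 0.0]
contact_force: [0.3, 0.4, -0.7]
width: 32.5
grasp_force: 0.0
```

Emit:
{"fn": "play_rows", "kwargs": {"increments": [{"slide": [0,0,0],"twist": 0},{"slide": [0,0,0],"twist": 0},{"slide": [0,0,0],"twist": 0},{"slide": [0,0,0],"twist": 0},{"slide": [0,0,-2],"twist": 0},{"slide": [0,0,-3],"twist": 0},{"slide": [0,0,-2],"twist": -2.9},{"slide": [0,0,0],"twist": -2.9},{"slide": [0,0,0],"twist": -2.8},{"slide": [4,-0.2,0],"twist": 0},{"slide": [4,-0.2,0],"twist": 0},{"slide": [4,-0.2,0],"twist": 0},{"slide": [4,-0.2,0],"twist": 0},{"slide": [4,-0.2,0],"twist": 0},{"slide": [2.6,0,0],"twist": 0},{"slide": [0,0,0],"twist": 0},{"slide": [0,0,0],"twist": 0}], "gripper": 1}}

```text
time: 49.65
ee_pos: [509.6, 173.2, 49.0]
orientation: [-2.157, -2.284, 0.002]
contact_force: [0.3, -0.6, -0.3]
width: 15.9
grasp_force: 59.4
```

Run:
```python
from h import *
rel(509.4,174.8,-3.5,93.4); print(robot.sense()['width'],robot.sense()['grasp_force']); tip('paddle',1,pose()[0][2]+37,(200,300,0,300)); tip('turner',0,32,(60,400,0,300))
```

```text
at [509.6 173.2  49. ] psi 93.3 slide cm [ 0.17 -0.    5.25] twist -0.1
15.860353946121123 59.375343918800354
paddle [245. 211.] [228, 111, 36, 175, 4514] caddy rel lane: y -97.7 -1.2 x mid 0.2 yaw 1.0
turner [165. 167.] [146, 102, 37, 136, 3342] caddy rel lane: y -96.4 1.6 x mid 2.4 yaw -0.2
```

Emit:
{"fn": "play_rows", "kwargs": {"increments": [{"slide": [0.15,0,1.5],"twist": 0},{"slide": [0,0,1.5],"twist": 0},{"slide": [0,0,1],"twist": 0},{"slide": [0,0,0.8],"twist": 0},{"slide": [0,0,0.45],"twist": 0},{"slide": [0,0,0],"twist": 0}]}}

```text
time: 50.5
ee_pos: [510.0, 175.4, -2.7]
orientation: [2.157, 2.284, 0.001]
contact_force: [0.1, -0.0, -0.9]
width: 15.9
grasp_force: 59.4
```

Run:
```python
from h import *
s=robot.sense();print(s['ee_pos'],s['contact_force'],s['width']); tip('paddle',1,pose()[0][2]+37,(200,300,0,300)); rel(591.3,-56.6,115)
```

```text
[510.03256304 175.43475516  -2.6734085 ] [ 0.08618323 -0.04826788 -0.86723964] 15.934845884701721
paddle [246. 226.] [229, 111, 34, 176, 3589] caddy rel lane: y -96.2 1.0 x mid 1.1 yaw -0.6
at [510.4 175.5  -2.5] psi 93.3 slide cm [-23.63   6.76 -11.76] twist None
```

Release and go above the spoon's handle.

Emit:
{"fn": "play_rows", "kwargs": {"increments": [{"slide": [0,0,0.1],"twist": 0},{"slide": [0,0,0],"twist": 0},{"slide": [0,0,0],"twist": 0},{"slide": [0,0,-3],"twist": 0},{"slide": [0,0,-4],"twist": 0},{"slide": [0,0,-5],"twist": 0},{"slide": [-4,1.15,0],"twist": 0},{"slide": [-4,1.15,0],"twist": 0},{"slide": [-4,1.15,0],"twist": 0},{"slide": [-4,1.1,0],"twist": 0},{"slide": [-4,1.1,0],"twist": 0},{"slide": [-3.7,1.1,0],"twist": 0},{"slide": [0,0,0],"twist": 4.4},{"slide": [0,0,0],"twist": 4.4},{"slide": [0,0,0],"twist": 0}], "gripper": 0.62}}

```text
time: 52.42
ee_pos: [590.9, -57.6, 116.0]
orientation: [-2.325, -2.113, 0.0]
contact_force: [0.0, -0.4, -0.6]
width: 32.4
grasp_force: 0.0
```

Run:
```python
from h import *
pick('spoon'); pick('fork')
```

```text
spoon [245. 138.] [238, 105, 16, 58, 654] len 54.9 O [596.2  13.1] dir 87.5 G [593.  -58.9]
fork [302. 153.] [291, 105, 24, 98, 1725] len 97.5 O [654.2   7.8] dir 84.2 G [647.  -63.8]
at [590.9 -57.4 116. ] psi 84.6 slide cm [-0.11  5.65 13.7 ] twist 0.4
```

Emit:
{"fn": "play_rows", "kwargs": {"increments": [{"slide": [0,0.05,3],"twist": 0.2},{"slide": [0,0,3],"twist": 0},{"slide": [0,0,3],"twist": 0},{"slide": [0,0,2.5],"twist": 0},{"slide": [0,0,1.4],"twist": 0},{"slide": [0,0,0.7],"twist": 0},{"slide": [0,0,0],"twist": 0}]}}

```text
time: 53.4
ee_pos: [591.5, -57.4, -19.7]
orientation: [2.329, 2.108, 0.0]
contact_force: [-1.1, 0.2, 0.5]
width: 32.7
grasp_force: 0.0
```

Emit:
{"fn": "play_rows", "kwargs": {"increments": [{"slide": [0,0,0],"twist": 0},{"slide": [0,0,0],"twist": 0},{"slide": [0,0,0],"twist": 0},{"slide": [0,0,0],"twist": 0},{"slide": [0,0,-2],"twist": 0},{"slide": [0,0,-3],"twist": 0},{"slide": [0,0,-2],"twist": -3},{"slide": [0,0,0],"twist": -3},{"slide": [0,0,0],"twist": -3},{"slide": [4,-0.2,0],"twist": 0},{"slide": [4,-0.2,0],"twist": 0},{"slide": [4,-0.2,0],"twist": 0},{"slide": [4,-0.2,0],"twist": 0},{"slide": [4,-0.2,0],"twist": 0},{"slide": [3.6,0,0],"twist": 0},{"slide": [0,0,0],"twist": 0},{"slide": [0,0,0],"twist": 0}], "gripper": 1}}

```text
time: 55.52
ee_pos: [567.4, 177.0, 49.3]
orientation: [-2.157, -2.284, 0.003]
contact_force: [-0.7, 0.3, -0.9]
width: 16.1
grasp_force: 59.2
```

```bash
sed -i "s/'spoon':(\[105,130,40\]/'spoon':([100,130,25]/" h.py
python3 - <<'E'
from h import *
rel(567.3,178.3,-3,93.4); print(robot.sense()['width'],robot.sense()['grasp_force']); tip('spoon',2,pose()[0][2]+37,(200,300,0,300))
E
```

```text
at [567.4 177.   49.3] psi 93.3 slide cm [0.13 0.01 5.23] twist -0.1
16.065233753748657 59.22083616256714
spoon [232. 159.] [200, 0, 62, 282, 8593] caddy rel lane: y -94.5 44.6 x mid -5.7 yaw 9.3
spoon [286. 102.] [268, 0, 32, 172, 4117] caddy rel lane: y -29.6 44.5 x mid 18.9 yaw -0.5
```

Run:
```python
from h import *
for lo in (108,110,112):
    HUE['spoon']=([lo,150,40],[125,255,255]); print(lo); tip('spoon',2,pose()[0][2]+37,(210,290,0,300))
```

```text
108
spoon [243. 257.] [232, 231, 27, 50, 443] caddy rel lane: y -94.2 -63.0 x mid -0.6 yaw 8.4
110
112
```

The handle can't be separated from the caddy by hue. The flat pads fix its yaw and centring though, and the fore-aft value was measured on the board, so I'll lower it and watch the force.

Emit:
{"fn": "play_rows", "kwargs": {"increments": [{"slide": [0.15,0,1.5],"twist": 0},{"slide": [0,0,1.5],"twist": 0},{"slide": [0,0,1],"twist": 0},{"slide": [0,0,0.8],"twist": 0},{"slide": [0,0,0.4],"twist": 0},{"slide": [0,0,0],"twist": 0}]}}

```text
time: 56.48
ee_pos: [567.9, 179.2, -1.8]
orientation: [2.157, 2.284, 0.0]
contact_force: [-0.7, -0.5, 0.0]
width: 15.9
grasp_force: 59.2
```

Run:
```python
from h import *
s=robot.sense();print(s['ee_pos'],s['contact_force'],s['ft_torque'],s['width']); rel(647,-64,115)
```

```text
[567.88781309 179.1678577   -1.80356097] [-0.67364608 -0.53342454  0.02574374] [-0.01471837 -0.04801839 -0.01375018] 15.87549086259749
at [567.9 179.2  -1.8] psi 93.3 slide cm [-24.73   6.5  -11.68] twist None
```

Emit:
{"fn": "play_rows", "kwargs": {"increments": [{"slide": [0,0,0.2],"twist": 0},{"slide": [0,0,0],"twist": 0},{"slide": [0,0,0],"twist": 0},{"slide": [0,0,-3],"twist": 0},{"slide": [0,0,-4],"twist": 0},{"slide": [0,0,-5],"twist": 0},{"slide": [-4.2,1.1,0],"twist": 0},{"slide": [-4.2,1.1,0],"twist": 0},{"slide": [-4.2,1.1,0],"twist": 0},{"slide": [-4.2,1.1,0],"twist": 0},{"slide": [-4.2,1.1,0],"twist": 0},{"slide": [-3.7,1,0],"twist": 0},{"slide": [0,0,0],"twist": 4.4},{"slide": [0,0,0],"twist": 4.4},{"slide": [0,0,0],"twist": 0}], "gripper": 0.62}}

```text
time: 58.35
ee_pos: [646.9, -64.0, 116.1]
orientation: [2.325, 2.113, 0.0]
contact_force: [0.7, 0.2, -0.5]
width: 32.4
grasp_force: 0.0
```

Run:
```python
from h import *
pick('fork')
```

```text
fork [246. 138.] [237, 104, 19, 77, 1224] len 74.2 O [654.8   7.3] dir 84.1 G [647.3 -64.3]
```

Emit:
{"fn": "play_rows", "kwargs": {"increments": [{"slide": [0,0.05,3],"twist": 0.2},{"slide": [0,0,3],"twist": 0},{"slide": [0,0,3],"twist": 0},{"slide": [0,0,2.5],"twist": 0},{"slide": [0,0,1.4],"twist": 0},{"slide": [0,0,0.7],"twist": 0},{"slide": [0,0,0],"twist": 0}]}}

```text
time: 59.28
ee_pos: [647.5, -63.8, -19.7]
orientation: [2.329, 2.108, 0.0]
contact_force: [0.2, 0.3, -0.2]
width: 32.6
grasp_force: 0.0
```

Emit:
{"fn": "play_rows", "kwargs": {"increments": [{"slide": [0,0,0],"twist": 0},{"slide": [0,0,0],"twist": 0},{"slide": [0,0,0],"twist": 0},{"slide": [0,0,0],"twist": 0},{"slide": [0,0,-2],"twist": 0},{"slide": [0,0,-3],"twist": 0},{"slide": [0,0,-2],"twist": -3},{"slide": [0,0,0],"twist": -3},{"slide": [0,0,0],"twist": -3},{"slide": [4,-0.15,0],"twist": 0},{"slide": [4,-0.15,0],"twist": 0},{"slide": [4,-0.15,0],"twist": 0},{"slide": [4,-0.15,0],"twist": 0},{"slide": [4,-0.15,0],"twist": 0},{"slide": [4,0,0],"twist": 0},{"slide": [0.6,0,0],"twist": 0},{"slide": [0,0,0],"twist": 0},{"slide": [0,0,0],"twist": 0}], "gripper": 1}}

```text
time: 61.52
ee_pos: [625.9, 180.0, 50.1]
orientation: [2.158, 2.282, -0.001]
contact_force: [-0.8, -0.5, -1.2]
width: 15.4
grasp_force: 59.2
```

Run:
```python
from h import *
rel(625.2,181.7,-3,93.4); print(robot.sense()['width'],robot.sense()['grasp_force']); tip('fork',3,pose()[0][2]+37,(200,300,0,300))
```

```text
at [625.9 180.   50.1] psi 93.2 slide cm [ 0.18 -0.05  5.31] twist -0.2
15.433915317923395 59.19233679771423
fork [245. 196.] [227, 112, 36, 173, 4611] caddy rel lane: y -97.1 -1.7 x mid 0.6 yaw 0.7
```

Emit:
{"fn": "play_rows", "kwargs": {"increments": [{"slide": [0.15,-0.05,1.5],"twist": -0.2},{"slide": [0,0,1.5],"twist": 0},{"slide": [0,0,1],"twist": 0},{"slide": [0,0,0.8],"twist": 0},{"slide": [0,0,0.5],"twist": 0},{"slide": [0,0,0],"twist": 0}]}}

```text
time: 62.32
ee_pos: [625.3, 182.9, -2.2]
orientation: [2.153, 2.288, 0.001]
contact_force: [-0.3, 0.3, -0.6]
width: 15.7
grasp_force: 59.2
```

Emit:
{"fn": "play_rows", "kwargs": {"increments": [{"slide": [0,0,0.1],"twist": 0},{"slide": [0,0,0],"twist": 0},{"slide": [0,0,0],"twist": 0},{"slide": [0,0,-3],"twist": 0},{"slide": [0,0,-5],"twist": 0},{"slide": [-3,-2,-5],"twist": 0},{"slide": [-3,-3,-4],"twist": 0},{"slide": [0,-3,-3],"twist": 0},{"slide": [0,0,0],"twist": 0},{"slide": [0,0,0],"twist": 0}], "gripper": 0.62}}

```text
time: 63.58
ee_pos: [549.2, 118.1, 195.5]
orientation: [2.153, 2.288, 0.0]
contact_force: [0.5, 0.3, -0.1]
width: 32.7
grasp_force: 0.0
```

Run:
```python
from h import *
print(pose()[0],pose()[2],robot.sense()['time'])
w=snap('wrist','w20'); cv2.imwrite('pics/w20c.png',cv2.resize(w['pixels'][:,60:460],None,fx=1.56,fy=1.56)[:,:,::-1])
for n,k in (('turner',0),('paddle',1),('fork',3)): tip(n,k,32,(60,450,0,300))
```

```text
[549.24437799 118.13531251 195.5301095 ] 93.49046633225318 63.575
turner [165.  89.] [154, 45, 22, 91, 1316] caddy rel lane: y -96.5 1.3 x mid 2.4 yaw -0.0
paddle [423.  87.] [406, 45, 44, 84, 1420] caddy rel lane: y -86.4 4.3 x mid 238.4 yaw 4.5
paddle [214.  85.] [209, 47, 14, 88, 498] caddy rel lane: y -95.3 -1.0 x mid -0.3 yaw -2.0
paddle [443. 279.] [430, 240, 20, 60, 619] caddy rel lane: y -337.1 -237.3 x mid 322.1 yaw 6.2
fork [218.  83.] [210, 47, 13, 88, 486] caddy rel lane: y -95.2 -1.0 x mid -111.8 yaw 1.2
fork [316.  91.] [307, 46, 20, 91, 1289] caddy rel lane: y -97.2 0.4 x mid -0.7 yaw 0.4
```

View pics/w20c.png

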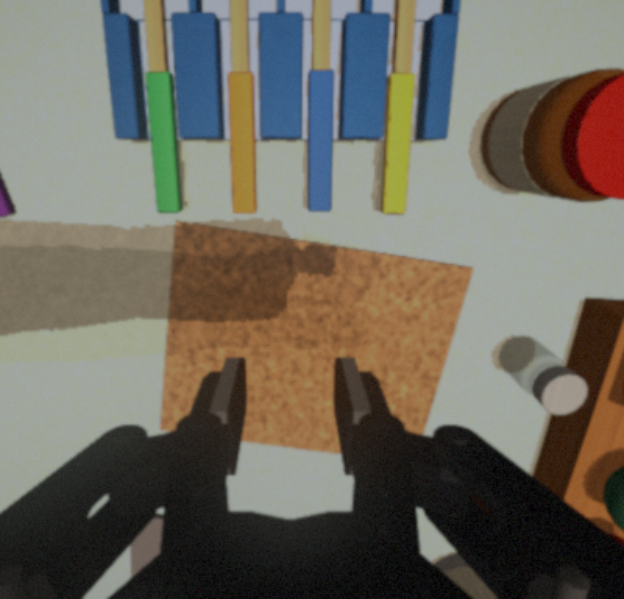

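All four utensils lie in their lanes, with handles out in front at (160,140), (243,140), (320,140) and (398,140). Now back to the knob to shut the lock.

Emit:
{"fn": "play_rows", "kwargs": {"increments": [{"slide": [4.3,-0.35,0],"twist": 0},{"slide": [4.3,-0.35,0],"twist": 0},{"slide": [4.3,-0.35,0],"twist": 0},{"slide": [4.3,-0.35,0],"twist": 0},{"slide": [4.3,-0.35,0],"twist": 0},{"slide": [4.4,-0.35,0],"twist": 0},{"slide": [0,0,0],"twist": 0},{"slide": [0,0,3],"twist": 0},{"slide": [0,0,3],"twist": 0},{"slide": [0,0,2],"twist": 0},{"slide": [0,0,0],"twist": 0}], "gripper": 0.4}}

```text
time: 65.15
ee_pos: [510.7, 373.3, 112.6]
orientation: [-2.153, -2.286, 0.01]
contact_force: [-0.0, -0.6, -0.2]
width: 50.9
grasp_force: 0.0
```

Run:
```python
from h import *
rel(513,375.5,46,93.4); w=snap('wrist','w21')
for c in comps(w,[0,150,40],[8,255,255],(150,350,100,384),85,50): print(c[0],c[1],c[3])
```

```text
at [510.7 373.3 112.6] psi 93.4 slide cm [0.23 0.28 6.66] twist 0.0
[248.54935622 202.17167382] [240 182  18  36 466] [513.1122991  375.09849708  85.        ]
```

Emit:
{"fn": "play_rows", "kwargs": {"increments": [{"slide": [0.2,0.25,2],"twist": 0},{"slide": [0,0,2],"twist": 0},{"slide": [0,0,1.5],"twist": 0},{"slide": [0,0,1],"twist": 0},{"slide": [0,0,0.1],"twist": 0},{"slide": [0,0,0],"twist": 0}]}}

```text
time: 65.95
ee_pos: [515.0, 377.6, 50.7]
orientation: [2.153, 2.288, 0.002]
contact_force: [0.2, -0.8, 0.6]
width: 51.2
grasp_force: 0.0
```

Emit:
{"fn": "play_rows", "kwargs": {"increments": [{"slide": [0,0,0],"twist": 0},{"slide": [0,0,0],"twist": 0},{"slide": [0,0,0],"twist": 0},{"slide": [0,0,0],"twist": 0},{"slide": [0,0,0],"twist": 0}], "gripper": 1}}

```text
time: 66.58
ee_pos: [514.8, 377.7, 51.0]
orientation: [2.153, 2.288, 0.002]
contact_force: [-2.2, -1.0, 5.9]
width: 11.5
grasp_force: 60.1
```

Emit:
{"fn": "play_rows", "kwargs": {"increments": [{"slide": [0,0.4,0],"twist": 0},{"slide": [0,0.4,0],"twist": 0},{"slide": [0,0.4,0],"twist": 0},{"slide": [0,0.4,0],"twist": 0},{"slide": [0,0.4,0],"twist": 0},{"slide": [0,0.4,0],"twist": 0},{"slide": [0,0,0],"twist": 0}]}}

```text
time: 67.45
ee_pos: [539.4, 379.2, 51.0]
orientation: [2.153, 2.287, 0.003]
contact_force: [-0.7, -0.5, 4.9]
width: 11.7
grasp_force: 60.1
```

Emit:
{"fn": "play_rows", "kwargs": {"increments": [{"slide": [0,0.3,0],"twist": 0},{"slide": [0,0.3,0],"twist": 0},{"slide": [0,0.2,0],"twist": 0},{"slide": [0,0,0],"twist": 0}]}}

```text
time: 67.95
ee_pos: [541.8, 379.3, 50.9]
orientation: [-2.147, -2.285, 0.01]
contact_force: [-11.5, -2.1, 11.1]
width: 11.8
grasp_force: 60.8
```

At the shut stop (28.7 mm from the open stop). I'll press once more, then open and retreat straight up.

Emit:
{"fn": "play_rows", "kwargs": {"increments": [{"slide": [0,0.2,0],"twist": 0},{"slide": [0,0,0],"twist": 0}]}}

```text
time: 68.2
ee_pos: [541.8, 379.3, 50.9]
orientation: [-2.145, -2.284, 0.014]
contact_force: [-14.9, -3.0, 14.0]
width: 11.7
grasp_force: 61.0
```

Emit:
{"fn": "play_rows", "kwargs": {"increments": [{"slide": [0,0,0],"twist": 0},{"slide": [0,0,0],"twist": 0},{"slide": [0,0,0],"twist": 0},{"slide": [0,0,0],"twist": 0},{"slide": [0,0,-3],"twist": 0},{"slide": [0,0,-4],"twist": 0},{"slide": [0,0,-5],"twist": 0},{"slide": [-5,-1,0],"twist": 0},{"slide": [-5,-1,0],"twist": 0},{"slide": [-5,-1,0],"twist": 0},{"slide": [-5,-1,0],"twist": 0},{"slide": [-5,-1,0],"twist": 0},{"slide": [-5,-1,0],"twist": 0},{"slide": [0,0,0],"twist": 0},{"slide": [0,0,0],"twist": 0}], "gripper": 0.4}}

```text
time: 70.08
ee_pos: [507.2, 76.5, 170.2]
orientation: [-2.154, -2.287, -0.001]
contact_force: [-0.8, 0.3, -0.8]
width: 51.5
grasp_force: 0.0
```

Run:
```python
from h import *
s=robot.sense(); print(s['time'],s['ee_pos'],s['contact_force'])
t=snap('top','t22'); 
for c in comps(t,[0,150,60],[8,255,255],(140,175,150,200),85,8): print('knob',c[0],c[1],c[3])
o=cv2.imread('pics/t7.png')[:,:,::-1]; 
for n,z,k in (('turner',32,0),('paddle',32,1),('fork',32,3)):
    for c in comps(t,*HUE[n],(195,250,130,240),z,15): print(n,np.round(c[0]),c[1].tolist(),np.round(c[3][:2],1))
```

```text
70.075 [507.15325287  76.54308453 170.18126772] [-0.84356906  0.32026999 -0.80035172]
knob [157.02941176 171.61764706] [153 170   9   5  34] [540.91851698 376.27200954  85.        ]
turner [217. 211.] [203, 208, 27, 7, 139] [449.1 206.5]
paddle [217. 190.] [204, 189, 28, 3, 65] [511.5 209.1]
fork [222. 153.] [205, 151, 34, 5, 149] [623.8 204.4]
fork [219. 192.] [205, 191, 27, 3, 34] [505.7 204.4]
```

```bash
python3 -c "
from station import robot
print(robot.job_done())"
```

```text
the job is handed in; nothing more can be done
None
```

I handed the job in at about 70 s on the robot's clock: turner, paddle, spoon and fork lie in caddy lanes 0 to 3 with handles out in front, and the lock is slid shut (29 mm by camera). The hand-in gave no verdict.

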